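# Sort left- and right-hand angle brackets, then push the batch bar home

## Robot

A 6-joint arm with a two-finger parallel gripper is mounted at the origin on the work surface. World frame = base frame: x ahead of the robot, y to its left, z up, the work surface at z = 0. Lengths are in m, angles in rad, forces in N, time in s.
With the tool pointing down it reaches from about 0.425 to 0.95 m from the base axis. Payload 3.5 kg.
Tool frame: the origin (TCP) lies between the finger pads; the fingertips stand 17 mm ahead of it and the grasp point (between the pads) lies 2 mm behind it; z points along the fingers, y is the direction in which the jaws open and shut (so a half turn about z gives the same grasp; the last joint's range is limited). The gripper opens to 85 mm and grips with 20 to 120 N. Pads are 22 mm wide; open, the fingers measure 114 mm over their backs; the gripper's body (76 mm by 85 mm) begins 54 mm behind the grasp point. The pads swing forward as they close: fully open they stand 13 mm farther back than shut.
Start: joints at [1.021, 0.286, 1.577, -0, 1.279, -0.15], TCP at [0.263, 0.622, 0.248] pointing down, gripper open.
Joint ranges: [-2.77, 2.77], [-0.9, 2.22], [0.21, 2.48], [-1.53, 4.67], [0.24, 2.81], [-2.84, 2.84]. Speed limits (rad/s): [2.79, 2.79, 3.14, 3.14, 3.14, 3.14].

## Interface

Orientations are given as a unit quaternion [x, y, z, w].
In Python, from plant import ctrl gives the robot as it stands.
- The arm moves only by the tool carry_out, never from a script. Its argument "commands" is a list of rows, each an object with "delta_pos": the shift along the tool's x, y, z in m, a list of three; "delta_rot": the turn, a rotation vector about the tool's x, y, z in rad, a list of three; "claw": the opening in per cent of the stroke, from 0 (shut) to 100 (fully open). A call has 1 to 8 rows; each row is the pose to reach, as a shift and turn from the pose measured when the call began, along the tool's axes at that moment; what a row does not reach only later rows make up. A row lasts 1/12 s, in which the tool goes at most 41.7 mm and 7.16 degrees, less where a joint would pass 70% of its speed; a pose out of reach is approached as far as the arm can. A call with a gripper value outside its range is refused whole. The fingers move at their own pace and stop on an object; "force" is the grip in N (left out, the last holds). Time passes only in rows, so rows that repeat a pose let the fingers close. It gives the time, the measured TCP pose, the force and the opening at its end, in the units of the state.
- ctrl.get_state(): the state, without advancing time (a new reading comes with each control period).
- ctrl.read_camera(name): name is "scene" or "side" or "wrist"; returns (picture, depth): 384x512x3 uint8, red, green, blue; 384x512 float32, m along the optical axis (not along the pixel's ray), 0 where there is no reading.
- ctrl.camera_info(name): a dict with "fx", "fy", "cx", "cy" (pixels), "rvec" (rotation vector, rad) and "tvec" (3), from world to camera coordinates, as OpenCV has them; the wrist camera has in their place "mount" (4x4, takes a point from camera to tool coordinates, whose origin is the TCP and whose axes are the flange's). Camera axes: x right, y down, z forward; pixel columns grow to the right and rows downward; lengths in m; the calibration is good to about 2 mm. A picture is of the moment at which its call begins: read the wrist's pose just before it. camera_info takes no time and is no camera call.
- ctrl.sign_off(): hands the job in, once; it reports no verdict.
The state is a dict: "time": time; "qpos": joint angles; "dq": joint speeds; "joint_efforts": joint torques, N m; "eef_pos": TCP position; "tcp_rot": TCP orientation; "contact_force": force on the tool from outside, world axes, zero at the start; "wrist_torque": the same for the moment, N m; "opening": opening from 0.0 (shut) to 1.0 (fully open).
Only numpy, scipy, OpenCV 4.12 (cv2) and the standard library are available. Lean on these libraries where they do the work, as an engineer would, in place of code of your own. Each camera call takes 0.05 s, during which the arm holds its last target.

## Task

The three steel angle brackets on the sloping cradles are of two mirror-image kinds, left-hand and right-hand: put each into the bin whose fixed sample (on the ledge on its robot side) is of the same hand, setting it down rather than dropping it, so that it lies flat on its base plate on the bin floor and not on another bracket. When all three are sorted, signal the batch as done: push the long bar switch at its middle all the way down to its stop, going by feel so that it sinks evenly without rocking, hold it there for about half a second with a firm but gentle push of some 20 N (under 10 N does not register, over 35 N harms the switch), and let go. Leave the other things on the bench undisturbed.

Things in the scene. Friction and masses are not known exactly. Their poses are not given: they have to be found in the camera images.
- bracket_left_a: Left-hand steel angle bracket, ~0.5 kg. Origin: centre of the base plate's underside; z up. Base plate 110 (x) x 50 (y) x 6 mm. Upright flange 8 mm thick along the whole +y edge, mid-plane y = +21 mm, top at z = 50 mm: grip it there. End plate 8 mm thick, 36 mm high, across the -x end: on your left with the base down and the flange at the far side.
- bracket_left_b: Left-hand steel angle bracket, ~0.5 kg. Origin: centre of the base plate's underside; z up. Base plate 110 (x) x 50 (y) x 6 mm. Upright flange 8 mm thick along the whole +y edge, mid-plane y = +21 mm, top at z = 50 mm: grip it there. End plate 8 mm thick, 36 mm high, across the -x end: on your left with the base down and the flange at the far side; starts flange at the low side of its cradle.
- bracket_right_a: Right-hand steel angle bracket, ~0.5 kg. Origin: centre of the base plate's underside; z up. Base plate 110 (x) x 50 (y) x 6 mm. Upright flange 8 mm thick along the whole +y edge, mid-plane y = +21 mm, top at z = 50 mm: grip it there. End plate 8 mm thick, 36 mm high, across the +x end: on your right with the base down and the flange at the far side.
- cradle_left_a: fixed sheet-metal cradle, 140 mm wide (y), on which bracket_left_a starts lying on its base plate; origin under its centre on the bench. Its top slopes 25 degrees, falling to its own +x (away from the robot), so the bracket's flange leans 25 degrees from upright; top surface 21 to 63 mm above the bench, a lip 8 mm high along the low edge.
- cradle_left_b: fixed sheet-metal cradle, 140 mm wide (y), on which bracket_left_b starts lying on its base plate; origin under its centre on the bench. Its top slopes 25 degrees, falling to its own +x (away from the robot), so the bracket's flange leans 25 degrees from upright; top surface 21 to 63 mm above the bench, a lip 8 mm high along the low edge.
- cradle_right_a: fixed sheet-metal cradle, 140 mm wide (y), on which bracket_right_a starts lying on its base plate; origin under its centre on the bench. Its top slopes 25 degrees, falling to its own +x (away from the robot), so the bracket's flange leans 25 degrees from upright; top surface 21 to 63 mm above the bench, a lip 8 mm high along the low edge.
- bin_left: fixed grey bin for left-hand brackets, 150 (x) x 200 (y) x 38 mm high, walls and floor 5 mm. Origin: centre of the underside. A smaller left-hand sample bracket (77 mm long) is fixed on a ledge outside its -x wall, nearest the robot (out to x = -120 mm, top 73 mm up). The two bins are otherwise alike and may stand on either side.
- bin_right: fixed grey bin for right-hand brackets, 150 (x) x 200 (y) x 38 mm high, walls and floor 5 mm. Origin: centre of the underside. A smaller right-hand sample bracket (77 mm long) is fixed on a ledge outside its -x wall, nearest the robot (out to x = -120 mm, top 73 mm up). The two bins are otherwise alike and may stand on either side.
- bar_mid (a point): centre of the top face of the bar of the long bar switch, 37 to 75 mm up: aluminium bar 180 (y) x 32 (x) x 12 mm on a fixed grey base 190 x 60 mm between the bins. The bar slides straight down at about 4 N, stays where it is left, and meets a hard stop 10 to 30 mm below its start: where differs each time and must be felt. It registers at the stop above 10 N held 0.4 s; over 35 N harms it.
- bar_rock (a joint): rocking of the bar about its middle, rad: 0 level, positive lifts its +y end. Spring-centred at 4 N m/rad, so a push away from the middle (along y) rocks it.
- paste_tin: bystander: small aluminium tin, 38 mm across, 45 mm high, standing between the switch and a bin; origin at the centre of its underside
- round_offcut: bystander: dark steel round bar end, 36 mm across, 50 mm high, standing between the switch and a bin; origin at the centre of its underside
- hammer: bystander: hammer lying behind the cradles; origin under its middle
- wrench: bystander: wrench lying beyond a bin on the left; origin under its middle
- oil_bottle: bystander: amber bottle 60 mm across, 130 mm high, left of the cradles; origin at the centre of its underside
- wood_block: bystander: wooden block 70 x 50 x 40 mm, right of the cradles; origin at the centre of its underside
- rivet_cup: bystander: open dark steel cup 70 mm across, 60 mm high, right of the cradles; origin at the centre of its underside
There are look-alikes about, which are no part of the job. What is shaped like the bracket_left_b but yellow is not meant. What is shaped like the bracket_right_a but green is not meant.

How it is judged:
On the way, in this order (a step that is already met when the one before it is completed fails the run):
1. all three brackets lie flat in their own bins, released (x of bracket_left_a in the frame of bin_left between -0.07 and 0.07 m and y of bracket_left_a in the frame of bin_left between -0.095 and 0.095 m and z of each of bracket_left_a, bracket_left_b in the frame of bin_left below 0.01 m and angle between each of bracket_left_a, bracket_left_b, bracket_right_a's own z axis and vertical below 0.12 rad and linear speed of each of bracket_left_a, bracket_left_b, bracket_right_a below 0.03 m/s and x of bracket_left_b in the frame of bin_left between -0.07 and 0.07 m and y of bracket_left_b in the frame of bin_left between -0.095 and 0.095 m and x of bracket_right_a in the frame of bin_right between -0.07 and 0.07 m and y of bracket_right_a in the frame of bin_right between -0.095 and 0.095 m and z of bracket_right_a in the frame of bin_right below 0.01 m and contact force between the fingers and bracket_left_a below 0.5 N and contact force between the fingers and bracket_left_b below 0.5 N and contact force between the fingers and bracket_right_a below 0.5 N), for 0.2 s.
2. the bar is then held fully down and level against its stop with more than 10 N (distance of bar_mid from where it was at the start of the episode above 0.008 m and value of joint bar_rock between -0.04 and 0.04 rad and contact force between anything else and bar_rock above 10 N), for 0.4 s.
At the end, for the whole second after the job is handed in: Left-hand brackets in the left-hand bin, right-hand one in the right-hand bin, each on its base plate on the floor (level within 0.12 rad, underside under 10 mm above the bin's), released, at rest; bar left down (over 8 mm below its start), level within 0.04 rad (all of step 1 and distance of bar_mid from where it was at the start of the episode above 0.008 m and value of joint bar_rock between -0.04 and 0.04 rad); the robot touches nothing.
It fails at once if a bracket is dropped or thrown into a bin (moves faster than 0.6 m/s near a bin floor) instead of being set down ((horizontal distance between bracket_left_a and bin_left below 0.12 m and height (world z) of bracket_left_a below 0.03 m and linear speed of bracket_left_a above 0.6 m/s) or (horizontal distance between bracket_left_a and bin_right below 0.12 m and height (world z) of bracket_left_a below 0.03 m and linear speed of bracket_left_a above 0.6 m/s) or (horizontal distance between bracket_left_b and bin_left below 0.12 m and height (world z) of bracket_left_b below 0.03 m and linear speed of bracket_left_b above 0.6 m/s) or (horizontal distance between bracket_left_b and bin_right below 0.12 m and height (world z) of bracket_left_b below 0.03 m and linear speed of bracket_left_b above 0.6 m/s) or (horizontal distance between bracket_right_a and bin_left below 0.12 m and height (world z) of bracket_right_a below 0.03 m and linear speed of bracket_right_a above 0.6 m/s) or (horizontal distance between bracket_right_a and bin_right below 0.12 m and height (world z) of bracket_right_a below 0.03 m and linear speed of bracket_right_a above 0.6 m/s)).
It fails at once if the bar rocks by more than 0.08 rad (value of joint bar_rock above 0.08 rad or value of joint bar_rock below -0.08 rad).
It fails at once if the bar is rammed (more than 35 N) (contact force between anything else and bar_rock above 35 N).
It fails at once if a bystander is pushed more than 40 mm or a standing one is tipped over (distance of any of paste_tin, round_offcut, hammer, wrench, oil_bottle, wood_block, rivet_cup from where it was at the start of the episode above 0.04 m or angle between any of paste_tin, round_offcut, oil_bottle, rivet_cup's own z axis and vertical above 0.6 rad).
It also fails if it takes over 72 s, if anything falls off the work surface, if the arm or the gripper's body presses on something with over 40 N, if the wrist force passes 120 N, or if a joint passes its speed limit or range.

## Working session

There is one attempt and no reset: what is moved stays moved. The work goes in short steps, Python scripts to look and compute and a tool call to move; the robot and the scene stay as the last step left them, time stands still between calls to the robot, and variables do not carry over. Pictures are saved under pics/ and viewed, and the job is handed in when it is done.

Besides the shell and the picture viewer there is one more tool, called after "Request:" as name([rows], argument=value, ...), one row to a line, values as JSON. carry_out: Moves the arm, as the interface text tells. Its arguments: {"type":"object","properties":{"commands":{"type":"array"},"force":{"type":"number"}},"required":["commands"]}

```bash
ls -la; mkdir -p pics; python3 - <<'E'
from plant import ctrl
import cv2
s=ctrl.get_state(); print(s)
for n in ("scene","side","wrist"):
    print(n,ctrl.camera_info(n))
    p,d=ctrl.read_camera(n)
    cv2.imwrite(f"pics/{n}0.png",p[:,:,::-1]); 
    import numpy as np; np.save(f"{n}0.npy",d)
E
```

```text
total 12
drwxr-xr-x  3 agent agent 4096 Dec  6 21:01 .
drwxr-xr-x 23 root  root  4096 Dec  6 21:01 ..
drwxr-xr-x  2 agent agent 4096 Dec  6 21:01 pics
{'time': 0.0, 'qpos': array([ 1.02098319e+00,  2.87221797e-01,  1.57819736e+00, -1.76279290e-05,
        1.27859156e+00, -1.49975556e-01]), 'dq': array([-0.00063869, -0.0002591 , -0.00119459, -0.00039835, -0.00282789,
       -0.00136814]), 'joint_efforts': array([-5.50695895e-04, -4.05965602e+01, -2.92633027e+01, -2.10761618e-04,
        5.83809728e-03, -1.11410051e-05]), 'eef_pos': array([0.26238777, 0.62123707, 0.24689868]), 'tcp_rot': array([ 1.98587094e-01,  9.80082499e-01, -1.13866710e-03, -4.06528132e-04]), 'contact_force': array([-0.71506694,  0.0234518 , -0.14615294]), 'wrist_torque': array([-0.03470001, -0.04355764,  0.03735255]), 'opening': 1.0000598991114114}
scene {'fx': 493.2678647560353, 'fy': 493.2678647560353, 'cx': 254.74901996928233, 'cy': 200.77382381889328, 'rvec': array([ 1.59150974,  2.12672942, -0.71251848]), 'tvec': array([ 0.19182077, -0.3993599 ,  1.74605256])}
side {'fx': 465.74400098907756, 'fy': 465.74400098907756, 'cx': 258.51231905708585, 'cy': 186.50522309695828, 'rvec': array([ 2.08402475, -0.1149903 ,  0.09830921]), 'tvec': array([-0.5859438 ,  0.08400703,  1.56736605])}
wrist {'fx': 337.0208633965418, 'fy': 337.0208633965418, 'cx': 254.78380210980038, 'cy': 196.05953745941653, 'mount': array([[-2.60888759e-04, -9.60739170e-01, -2.77453021e-01,
         7.13019655e-02],
       [ 9.99999735e-01, -4.39071745e-04,  5.80079226e-04,
         5.45781017e-04],
       [-6.79126616e-04, -2.77452797e-01,  9.60739030e-01,
        -1.24515951e-01],
       [ 0.00000000e+00,  0.00000000e+00,  0.00000000e+00,
         1.00000000e+00]])}
```

View pics/scene0.png

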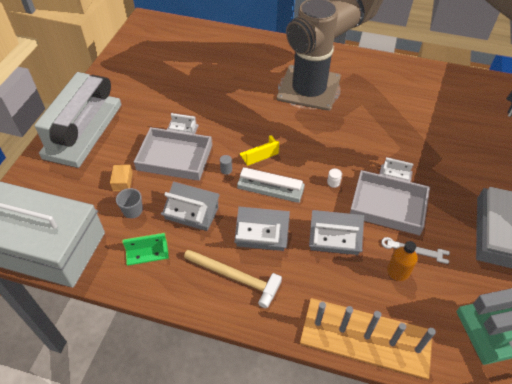

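View pics/side0.png

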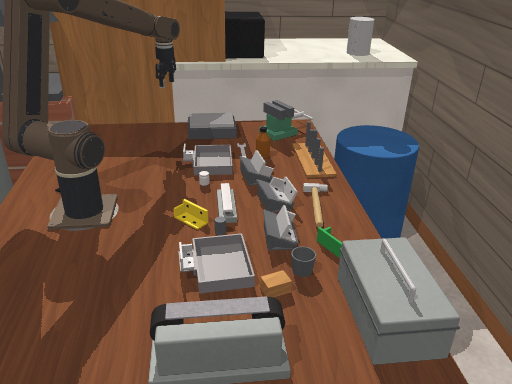

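View pics/wrist0.png

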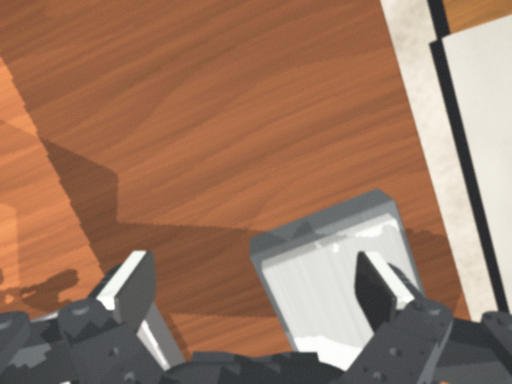

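```bash
cat > h.py <<'E'
import numpy as np, cv2
from scipy.spatial.transform import Rotation as R
from plant import ctrl
def world(name,d,s=None):
    c=ctrl.camera_info(name)
    v,u=np.mgrid[0:d.shape[0],0:d.shape[1]]
    P=np.stack([(u-c['cx'])/c['fx']*d,(v-c['cy'])/c['fy']*d,d],-1)
    if 'mount' in c:
        M=np.array(c['mount']); T=np.eye(4); T[:3,:3]=R.from_quat(s['tcp_rot']).as_matrix(); T[:3,3]=s['eef_pos']
        A=T@M; W=P@A[:3,:3].T+A[:3,3]
    else:
        Rm=cv2.Rodrigues(np.array(c['rvec']))[0]; W=(P-c['tvec'])@Rm
    W[d<=0]=np.nan
    return W
E
python3 - <<'E'
from h import *
p=cv2.imread('pics/scene0.png')
a=cv2.resize(p[180:260,150:380],None,fx=3.4,fy=3.4,interpolation=cv2.INTER_CUBIC)
b=cv2.resize(p[105:200,120:440],None,fx=2.4,fy=2.4,interpolation=cv2.INTER_CUBIC)
o=np.zeros((a.shape[0]+b.shape[0],800,3),np.uint8); o[:a.shape[0],:a.shape[1]]=a; o[a.shape[0]:,:b.shape[1]]=b
cv2.imwrite('pics/crop1.png',o)
W=world('scene',np.load('scene0.npy'))
for n,(u,v) in dict(table=(300,290),binR=(175,153),binL=(390,202),bar=(270,184),br1=(190,205),br2=(262,228),br3=(336,232),smp1=(182,123),smp2=(397,168)).items(): print(n,W[v,u].round(4))
E
```

```text
table [0.7819 0.1488 0.0034]
binR [ 0.4278 -0.3362  0.0014]
binL [0.4317 0.3361 0.0037]
bar [ 0.4857 -0.0119  0.0285]
br1 [ 0.6342 -0.2032  0.0434]
br2 [0.654  0.0109 0.047 ]
br3 [0.609  0.2041 0.0454]
smp1 [ 0.3433 -0.3398  0.0519]
smp2 [0.3313 0.3359 0.0436]
```

View pics/crop1.png

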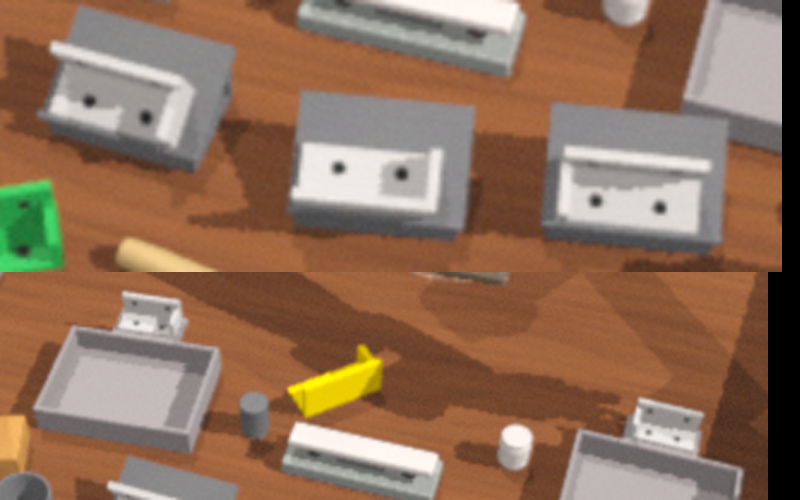

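```bash
python3 - <<'E'
from h import *
p=cv2.imread('pics/scene0.png'); q=cv2.imread('pics/side0.png')
f=lambda im,u,v,w=22,h=18: cv2.resize(im[v-h:v+h,u-w:u+w],(390,290),interpolation=cv2.INTER_CUBIC)
o=np.vstack([np.hstack([f(p,182,126),f(p,397,171)]),np.hstack([f(q,188,257),f(q,189,155)])])
cv2.imwrite('pics/crop2.png',o)
E
```

```text
(no output)
```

View pics/crop2.png

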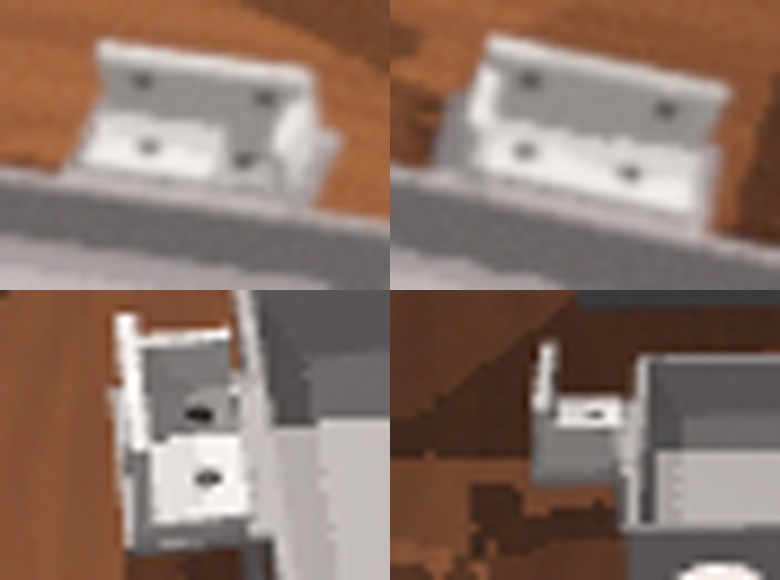

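```bash
python3 - <<'E'
from h import *
p=cv2.imread('pics/scene0.png')
W=world('scene',np.load('scene0.npy'))
# depth noise on the table
t=W[262:280,110:170].reshape(-1,3); print('table z',np.nanmean(t[:,2]),np.nanstd(t[:,2]))
Wm=world('side',np.load('side0.npy'))
# points on rays at given heights from pixel: flange top edges
c=ctrl.camera_info('scene'); Rm=cv2.Rodrigues(np.array(c['rvec']))[0]; C=-Rm.T@c['tvec']; print('cam',C)
def ray(u,v,z):
    d=Rm.T@np.array([(u-c['cx'])/c['fx'],(v-c['cy'])/c['fy'],1]); return C+d*(z-C[2])/d[2]
cr=lambda x,y:(150+x/3.4,180+y/3.4)
# cradle high edge corners (z .063) and low (z .029 lip)
for n,hi,lo in (('R',[(80,10),(235,47)],[(40,118),(195,170)]),('B',[(300,93),(474,108)],[(290,228),(462,238)]),('A',[(550,104),(728,120)],[(543,238),(718,250)])):
    H=[ray(*cr(*q),.063) for q in hi]; 
    print(n,'high',[h.round(3)[:2] for h in H],'len',np.linalg.norm(H[0]-H[1]).round(3),'yaw',np.degrees(np.arctan2(-(H[1]-H[0])[0],(H[1]-H[0])[1])).round(1))
for n,(u0,u1,v0,v1) in dict(R=(160,222,180,232),B=(232,292,205,252),A=(307,366,208,256)).items():
    Q=W[v0:v1,u0:u1].reshape(-1,3); Q=Q[Q[:,2]>.022]; print(n,'min',np.percentile(Q,1,0).round(3),'max',np.percentile(Q,99,0).round(3))
E
```

```text
table z 0.000820743298198 0.002475398824458221
cam [1.37699096 0.19398308 1.14509805]
R high [array([ 0.587, -0.269]), array([ 0.588, -0.132])] len 0.136 yaw -0.2
B high [array([ 0.617, -0.067]), array([0.592, 0.07 ])] len 0.14 yaw 10.4
A high [array([0.571, 0.128]), array([0.546, 0.267])] len 0.141 yaw 10.1
R min [ 0.585 -0.273  0.025] max [ 0.68  -0.136  0.092]
B min [ 0.596 -0.063  0.025] max [0.711 0.078 0.074]
A min [0.513 0.133 0.024] max [0.657 0.273 0.091]
```

```bash
cat >> h.py <<'E'
def rot(phi,tilt=0,):
    """tool y horizontal-ish at angle phi (deg); tilt: turned about the tool x axis so that the fingers' back leans toward +phi dir by tilt deg"""
    p=np.radians(phi); t=np.radians(tilt)
    n=np.array([np.cos(p),np.sin(p),0]); z=np.array([0,0,1.])
    up=np.cos(t)*z+np.sin(t)*n
    y=np.cos(t)*n-np.sin(t)*z
    a=-up; x=np.cross(y,a)
    return np.stack([x,y,a],1)
def go(pos,Rt,claw=None):
    s=ctrl.get_state(); R0=R.from_quat(s['tcp_rot']).as_matrix()
    dp=R0.T@(np.array(pos)-s['eef_pos']); dr=R.from_matrix(R0.T@Rt).as_rotvec()
    print('t',round(s['time'],2),'at',s['eef_pos'].round(4),'F',s['contact_force'].round(1),'op',round(s['opening'],3),'q',s['qpos'].round(2))
    print('dpos',dp.round(4),'(rows>=%.1f)'%(np.linalg.norm(dp)/.0417),'drot',dr.round(4),'(rows>=%.1f)'%(np.degrees(np.linalg.norm(dr))/7.16))
E
python3 - <<'E'
from h import *
go([.60,.11,.30],rot(10))
E
```

```text
t 0.15 at [0.2625 0.6214 0.2472] F [-0.6  0.  -1. ] op 0.998 q [ 1.02  0.29  1.58  0.    1.28 -0.15]
dpos [-0.51   -0.3397 -0.0523] (rows>=14.7) drot [-1.800e-03  6.000e-04  9.965e-01] (rows>=8.0)
```

Request:
carry_out([
  {"delta_pos": [-0.255, -0.17, -0.05], "delta_rot": [0, 0, 0.5], "claw": 60},
  {"delta_pos": [-0.255, -0.17, -0.05], "delta_rot": [0, 0, 0.5], "claw": 60},
  {"delta_pos": [-0.255, -0.17, -0.05], "delta_rot": [0, 0, 0.5], "claw": 60},
  {"delta_pos": [-0.255, -0.17, -0.05], "delta_rot": [0, 0, 0.5], "claw": 60},
  {"delta_pos": [-0.51, -0.34, -0.052], "delta_rot": [0, 0, 0.997], "claw": 60},
  {"delta_pos": [-0.51, -0.34, -0.052], "delta_rot": [0, 0, 0.997], "claw": 60},
  {"delta_pos": [-0.51, -0.34, -0.052], "delta_rot": [0, 0, 0.997], "claw": 60},
  {"delta_pos": [-0.51, -0.34, -0.052], "delta_rot": [0, 0, 0.997], "claw": 60},
], force=80)

```text
time: 0.82
eef_pos: [0.4452, 0.3435, 0.2839]
tcp_rot: [0.645, 0.764, -0.001, 0.0]
contact_force: [0.2, 0.6, 0.6]
opening: 0.6
```

```bash
python3 - <<'E'
from h import *
go([.60,.11,.30],rot(10))
E
```

```text
t 0.82 at [0.4452 0.3435 0.2839] F [0.2 0.6 0.6] op 0.6 q [ 0.48  0.01  1.82 -0.    1.31  0.31]
dpos [-0.2561  0.1136 -0.0159] (rows>=6.7) drot [-0.0014  0.0014 -0.0064] (rows>=0.1)
```

Request:
carry_out([
  {"delta_pos": [-0.256, 0.114, -0.016], "delta_rot": [0, 0, 0], "claw": 60},
  {"delta_pos": [-0.256, 0.114, -0.016], "delta_rot": [0, 0, 0], "claw": 60},
  {"delta_pos": [-0.256, 0.114, -0.016], "delta_rot": [0, 0, 0], "claw": 60},
  {"delta_pos": [-0.256, 0.114, -0.016], "delta_rot": [0, 0, 0], "claw": 60},
  {"delta_pos": [-0.256, 0.114, -0.016], "delta_rot": [0, 0, 0], "claw": 60},
  {"delta_pos": [-0.256, 0.114, -0.016], "delta_rot": [0, 0, 0], "claw": 60},
  {"delta_pos": [-0.256, 0.114, -0.016], "delta_rot": [0, 0, 0], "claw": 60},
  {"delta_pos": [-0.256, 0.114, -0.016], "delta_rot": [0, 0, 0], "claw": 60},
])

```text
time: 1.48
eef_pos: [0.603, 0.1049, 0.2999]
tcp_rot: [0.648, 0.762, -0.001, 0.001]
contact_force: [-0.4, 0.2, 0.5]
opening: 0.604
```

```bash
cat >> h.py <<'E'
def snap(tag,name='wrist'):
    s=ctrl.get_state(); p,d=ctrl.read_camera(name); W=world(name,d,s)
    cv2.imwrite(f'pics/{tag}.png',p[:,:,::-1]); np.savez(tag+'.npz',p=p,W=W.astype(np.float32),eef=s['eef_pos'],q=s['tcp_rot'])
    print('t',s['time'],s['eef_pos'].round(4)); return p,W
E
python3 - <<'E'
from h import *
snap('w1')
E
```

```text
t 1.4833 [0.603  0.1049 0.2999]
```

View pics/w1.png

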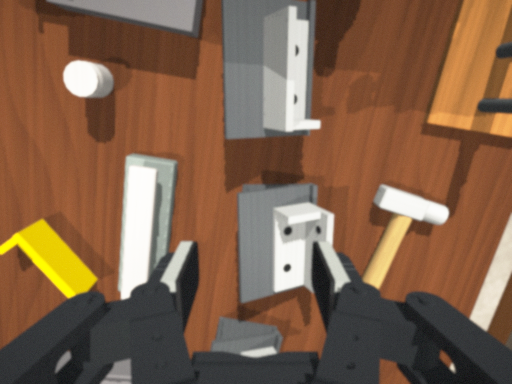

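```bash
cat >> h.py <<'E'
def ana(W,box,yaw0):
    """box x0,x1,y0,y1; slope frame: plane through z=.042 at cradle centre"""
    Q=W.reshape(-1,3); Q=Q[~np.isnan(Q[:,0])]
    Q=Q[(Q[:,0]>box[0])&(Q[:,0]<box[1])&(Q[:,1]>box[2])&(Q[:,1]<box[3])&(Q[:,2]>.012)]
    return Q
E
python3 - <<'E'
from h import *
W=np.load('w1.npz')['W'].astype(float)
print('table',np.nanmedian(W[150:170,420:440,2]), np.nanstd(W[150:170,420:440,2]))
# sample rows across A and B
for v in (40,70,100,215,235,255,275):
    print(v,[tuple((W[v,u]*1000).round(0).astype(int)) for u in range(222,340,8)])
E
```

```text
table -0.0006562968774233013 0.0008343053407426561
40 [(np.int64(550), np.int64(225), np.int64(58)), (np.int64(558), np.int64(226), np.int64(60)), (np.int64(566), np.int64(228), np.int64(56)), (np.int64(573), np.int64(230), np.int64(52)), (np.int64(581), np.int64(231), np.int64(50)), (np.int64(589), np.int64(233), np.int64(45)), (np.int64(597), np.int64(233), np.int64(58)), (np.int64(604), np.int64(232), np.int64(72)), (np.int64(611), np.int64(231), np.int64(86)), (np.int64(618), np.int64(232), np.int64(86)), (np.int64(631), np.int64(242), np.int64(31)), (np.int64(640), np.int64(244), np.int64(30)), (np.int64(653), np.int64(250), np.int64(1)), (np.int64(662), np.int64(252), np.int64(0)), (np.int64(671), np.int64(254), np.int64(-2))]
70 [(np.int64(548), np.int64(200), np.int64(-1)), (np.int64(562), np.int64(198), np.int64(60)), (np.int64(570), np.int64(200), np.int64(56)), (np.int64(578), np.int64(201), np.int64(52)), (np.int64(586), np.int64(203), np.int64(48)), (np.int64(594), np.int64(205), np.int64(44)), (np.int64(602), np.int64(205), np.int64(58)), (np.int64(609), np.int64(205), 
[... 3071 characters left out ...]
))]
275 [(np.int64(584), np.int64(-68), np.int64(0)), (np.int64(595), np.int64(-67), np.int64(-2)), (np.int64(606), np.int64(-66), np.int64(-2)), (np.int64(614), np.int64(-29), np.int64(60)), (np.int64(624), np.int64(-30), np.int64(55)), (np.int64(634), np.int64(-31), np.int64(50)), (np.int64(644), np.int64(-33), np.int64(45)), (np.int64(654), np.int64(-30), np.int64(47)), (np.int64(665), np.int64(-32), np.int64(41)), (np.int64(676), np.int64(-32), np.int64(37)), (np.int64(687), np.int64(-33), np.int64(33)), (np.int64(694), np.int64(-24), np.int64(45)), (np.int64(627), np.int64(112), np.int64(303)), (np.int64(626), np.int64(119), np.int64(316)), (np.int64(628), np.int64(121), np.int64(318))]
```

```bash
cat >> h.py <<'E'
def flange(W,box,psi,tilt=25.,wr=(.042,.056)):
    Q=ana(W,box,psi)
    for it in range(3):
        p=np.radians(psi); t=np.radians(tilt)
        e1=np.array([np.cos(t)*np.cos(p),np.cos(t)*np.sin(p),-np.sin(t)]); e2=np.array([-np.sin(p),np.cos(p),0]); n=np.cross(e1,e2)
        S=Q@np.stack([e1,e2,n],1)
        h=S[:,2]
        # surface = densest level of lowest stratum
        if it==0:
            hist,ed=np.histogram(h,bins=np.arange(h.min(),h.max(),.001)); w0=ed[np.argmax(hist)]+.0005
        sel=np.abs(h-w0)<.004; w0=np.median(h[sel])
        top=S[(h-w0>wr[0])&(h-w0<wr[1])]
        vx,vy,x0,y0=cv2.fitLine(top[:,:2].astype(np.float32),cv2.DIST_HUBER,0,.001,.001).ravel()
        a=np.degrees(np.arctan2(-vx*np.sign(vy),abs(vy))); psi+=a
    print('psi',round(psi,2),'surface w0',round(w0,4),'n',sel.sum(),'top n',len(top),'e1 range',np.percentile(top[:,0],[2,50,98]).round(4),'e2 range',np.percentile(top[:,1],[.5,50,99.5]).round(4),'w',np.median(top[:,2]-w0).round(4))
    return psi,w0,np.stack([e1,e2,n],1),S,top
E
python3 - <<'E'
from h import *
W=np.load('w1.npz')['W'].astype(float)
for nm,box,ps in (('A',(.54,.67,.11,.30),10),('B',(.58,.73,-.07,.11),10)):
    psi,w0,E,S,top=flange(W,box,ps)
    h=S[:,2]-w0
    for lo in range(-6,54,6):
        m=(h>lo/1000)&(h<(lo+6)/1000); 
        if m.sum(): print(nm,lo,m.sum(),'e1',np.percentile(S[m,0],[2,50,98]).round(4),'e2',np.percentile(S[m,1],[1,99]).round(4))
E
```

```text
psi 9.86 surface w0 0.3022 n 6541 top n 1434 e1 range [0.5436 0.546  0.5522] e2 range [0.0425 0.1007 0.1516] w 0.0496
A -6 3317 e1 [0.5006 0.5229 0.5862] e2 [0.0322 0.1689]
A 0 3992 e1 [0.5017 0.5327 0.5948] e2 [0.0332 0.1694]
A 6 1652 e1 [0.5439 0.5911 0.6007] e2 [0.035  0.1681]
A 12 320 e1 [0.5436 0.5443 0.5872] e2 [0.0439 0.1509]
A 18 322 e1 [0.5435 0.5443 0.545 ] e2 [0.0432 0.1509]
A 24 349 e1 [0.5435 0.5444 0.5703] e2 [0.044 0.151]
A 30 489 e1 [0.5435 0.5445 0.5911] e2 [0.0423 0.1506]
A 36 448 e1 [0.5435 0.5444 0.5906] e2 [0.0425 0.1503]
A 42 381 e1 [0.5434 0.5443 0.5451] e2 [0.043  0.1509]
A 48 1053 e1 [0.5438 0.5477 0.5523] e2 [0.0434 0.1511]
psi 10.15 surface w0 0.3059 n 5201 top n 273 e1 range [0.5911 0.5937 0.6002] e2 range [-0.1287 -0.1072 -0.0926] w 0.0484
B -6 4162 e1 [0.5042 0.5298 0.5951] e2 [-0.2056 -0.0659]
B 0 2621 e1 [0.5153 0.5654 0.601 ] e2 [-0.1992 -0.0672]
B 6 365 e1 [0.551  0.5901 0.6072] e2 [-0.1998 -0.07  ]
B 12 275 e1 [0.5505 0.5889 0.5969] e2 [-0.2005 -0.0899]
B 18 215 e1 [0.5506 0.589  0.598 ] e2 [-0.201  -0.0899]
B 24 157 e1 [0.5505 0.5883 0.5973] e2 [-0.1314 -0.0901]
B 30 352 e1 [0.5508 0.5763 0.5963] e2 [-0.1283 -0.0904]
B 36 124 e1 [0.5639 0.5918 0.597 ] e2 [-0.1271 -0.0918]
B 42 114 e1 [0.5909 0.5922 0.6005] e2 [-0.1264 -0.0926]
B 48 159 e1 [0.5914 0.5958 0.5998] e2 [-0.1276 -0.0933]
```

```bash
cat >> h.py <<'E'
def Em(psi,tilt=25.):
    p=np.radians(psi); t=np.radians(tilt)
    e1=np.array([np.cos(t)*np.cos(p),np.cos(t)*np.sin(p),-np.sin(t)]); e2=np.array([-np.sin(p),np.cos(p),0]); return np.stack([e1,e2,np.cross(e1,e2)],1)
GA=lambda h=.034: Em(9.86)@[.5483,.092,.3022+h]
E
python3 - <<'E'
from h import *
print(GA(),GA(.12))
go(GA(.12),rot(9.86,25)); go(GA(),rot(9.86,25))
E
```

```text
[0.61381983 0.20006648 0.07297909] [0.64962815 0.20629027 0.15092155]
t 1.53 at [0.6016 0.1074 0.2996] F [-0.5  0.1  0.4] op 0.599 q [ 0.01  0.11  1.68 -0.    1.35 -0.15]
dpos [0.09   0.0638 0.1484] (rows>=4.4) drot [ 4.343e-01 -4.000e-04 -8.800e-03] (rows>=3.5)
t 1.53 at [0.6016 0.1074 0.2996] F [-0.5  0.1  0.4] op 0.599 q [ 0.01  0.11  1.68 -0.    1.35 -0.15]
dpos [0.0898 0.0276 0.2264] (rows>=5.9) drot [ 4.343e-01 -4.000e-04 -8.800e-03] (rows>=3.5)
```

Request:
carry_out([
  {"delta_pos": [0.045, 0.032, 0.075], "delta_rot": [0.217, 0, 0], "claw": 45},
  {"delta_pos": [0.045, 0.032, 0.075], "delta_rot": [0.217, 0, 0], "claw": 45},
  {"delta_pos": [0.09, 0.064, 0.14], "delta_rot": [0.434, 0, -0.009], "claw": 45},
  {"delta_pos": [0.09, 0.064, 0.148], "delta_rot": [0.434, 0, -0.009], "claw": 45},
  {"delta_pos": [0.09, 0.064, 0.148], "delta_rot": [0.434, 0, -0.009], "claw": 45},
  {"delta_pos": [0.09, 0.064, 0.148], "delta_rot": [0.434, 0, -0.009], "claw": 45},
  {"delta_pos": [0.09, 0.064, 0.148], "delta_rot": [0.434, 0, -0.009], "claw": 45},
])

```text
time: 2.12
eef_pos: [0.6484, 0.2076, 0.1494]
tcp_rot: [0.627, 0.748, -0.167, -0.141]
contact_force: [-0.2, 0.3, 0.8]
opening: 0.453
```

```bash
python3 - <<'E'
from h import *
go(GA(),rot(9.86,25))
p,W=snap('w2'); go(GA(),rot(9.86,25))
flange(W,(.54,.67,.11,.30),9.86)
E
```

```text
t 2.12 at [0.6484 0.2076 0.1494] F [-0.2  0.3  0.8] op 0.453 q [ 0.16  0.61  1.36 -0.    1.61 -0.01]
dpos [-0.0014  0.0006  0.0842] (rows>=2.0) drot [-0.0041  0.0008  0.0022] (rows>=0.0)
t 2.1167 [0.6484 0.2076 0.1494]
t 2.17 at [0.6496 0.207  0.1529] F [ 0.6 -0.4  0.3] op 0.45 q [ 0.16  0.61  1.36 -0.    1.61 -0.01]
dpos [-0.0006  0.0006  0.0878] (rows>=2.1) drot [0.0015 0.0005 0.0012] (rows>=0.0)
psi 9.37 surface w0 0.3019 n 12092 top n 2278 e1 range [0.5441 0.5479 0.5518] e2 range [0.0459 0.1073 0.1552] w 0.05
```

View pics/w2.png

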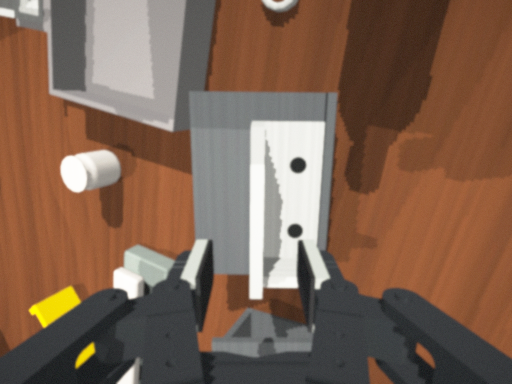

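Request:
carry_out([
  {"delta_pos": [0, 0, 0.03], "delta_rot": [0, 0, 0], "claw": 45},
  {"delta_pos": [0, 0, 0.06], "delta_rot": [0, 0, 0], "claw": 45},
  {"delta_pos": [0, 0.0005, 0.08], "delta_rot": [0, 0, 0], "claw": 45},
  {"delta_pos": [0, 0.0005, 0.087], "delta_rot": [0, 0, 0], "claw": 45},
  {"delta_pos": [0, 0.0005, 0.087], "delta_rot": [0, 0, 0], "claw": 45},
  {"delta_pos": [0, 0.0005, 0.087], "delta_rot": [0, 0, 0], "claw": 45},
])

```text
time: 2.67
eef_pos: [0.6156, 0.2006, 0.0775]
tcp_rot: [0.629, 0.748, -0.163, -0.137]
contact_force: [1.0, -0.2, 0.4]
opening: 0.448
```

```bash
python3 - <<'E'
from h import *
go(GA(),rot(9.86,25))
E
```

```text
t 2.67 at [0.6156 0.2006 0.0775] F [ 1.  -0.2  0.4] op 0.448 q [ 0.16  0.62  1.5  -0.01  1.46 -0.01]
dpos [-0.0002  0.0002  0.0049] (rows>=0.1) drot [0.007  0.0004 0.0007] (rows>=0.1)
```

Request:
carry_out([
  {"delta_pos": [0, 0, 0.003], "delta_rot": [0.005, 0, 0], "claw": 45},
  {"delta_pos": [0, 0, 0.003], "delta_rot": [0.005, 0, 0], "claw": 25},
  {"delta_pos": [0, 0, 0.003], "delta_rot": [0.005, 0, 0], "claw": 0},
  {"delta_pos": [0, 0, 0.003], "delta_rot": [0.005, 0, 0], "claw": 0},
  {"delta_pos": [0, 0, 0.003], "delta_rot": [0.005, 0, 0], "claw": 0},
  {"delta_pos": [0, 0, 0.003], "delta_rot": [0.005, 0, 0], "claw": 0},
  {"delta_pos": [0, 0, 0.003], "delta_rot": [0.005, 0, 0], "claw": 0},
], force=90)

```text
time: 3.25
eef_pos: [0.6158, 0.2005, 0.0763]
tcp_rot: [0.629, 0.748, -0.164, -0.137]
contact_force: [3.0, -0.7, 5.8]
opening: 0.078
```

```bash
python3 - <<'E'
from h import *
go(GA(),rot(9.86,25))
W=np.load('w1.npz')['W']; p=np.load('w1.npz')['p']
# bin info from w2 & scene: rim points z~.038
for f in ('w2',):
    W=np.load(f+'.npz')['W']; Q=W.reshape(-1,3); m=(np.abs(Q[:,2]-.038)<.003)&(Q[:,1]>.2)&(Q[:,0]<.53); Q=Q[m]; print(len(Q),Q.min(0),Q.max(0))
W=world('scene',np.load('scene0.npy'))
for nm,yc in (('L',.336),('R',-.336)):
    Q=W.reshape(-1,3); m=(np.abs(Q[:,2]-.038)<.005)&(abs(Q[:,1]-yc)<.14)&(abs(Q[:,0]-.43)<.13); Q=Q[m]
    print(nm,m.sum(),cv2.minAreaRect(Q[:,:2].astype(np.float32)*1000),np.percentile(Q,[1,99],0).round(3).tolist())
E
```

```text
t 3.25 at [0.6158 0.2005 0.0763] F [ 3.  -0.7  5.8] op 0.078 q [ 0.16  0.62  1.49 -0.01  1.46 -0.01]
dpos [-0.0001 -0.0004  0.0038] (rows>=0.1) drot [0.0055 0.0005 0.0006] (rows>=0.0)
2684 [0.32259637 0.23051812 0.03500046] [0.51874506 0.32661074 0.0409926 ]
L 721 ((422.6159973144531, 331.1175842285156), (199.8654327392578, 198.65582275390625), 88.2771224975586) [[0.329, 0.23, 0.033], [0.521, 0.43, 0.043]]
R 653 ((438.4905090332031, -359.0142822265625), (226.76193237304688, 256.0252685546875), 5.538238525390625) [[0.328, -0.458, 0.033], [0.558, -0.228, 0.043]]
```

Request:
carry_out([
  {"delta_pos": [0, 0, -0.015], "delta_rot": [0, 0, 0], "claw": 0},
  {"delta_pos": [0, 0, -0.05], "delta_rot": [0, 0, 0], "claw": 0},
  {"delta_pos": [0, 0, -0.09], "delta_rot": [0, 0, 0], "claw": 0},
  {"delta_pos": [0, -0.03, -0.12], "delta_rot": [-0.1, 0, 0], "claw": 0},
  {"delta_pos": [0, -0.06, -0.15], "delta_rot": [-0.2, 0, 0], "claw": 0},
  {"delta_pos": [0, -0.09, -0.15], "delta_rot": [-0.3, 0, 0], "claw": 0},
  {"delta_pos": [0, -0.12, -0.15], "delta_rot": [-0.43, 0, 0], "claw": 0},
  {"delta_pos": [0, -0.12, -0.15], "delta_rot": [-0.43, 0, 0], "claw": 0},
])

```text
time: 3.92
eef_pos: [0.5592, 0.1921, 0.2609]
tcp_rot: [0.643, 0.766, -0.003, -0.003]
contact_force: [-0.8, 0.6, -6.2]
opening: 0.074
```

```bash
python3 - <<'E'
from h import *
go([.45,.30,.27],rot(80))
go([.45,.30,.27],rot(10))
snap('w3')
snap('s3','scene')
p=cv2.imread('pics/s3.png'); cv2.imwrite('pics/s3c.png',cv2.resize(p[60:260,120:440],None,fx=2.4,fy=2.4))
E
```

```text
t 3.92 at [0.5592 0.1921 0.2609] F [-0.8  0.6 -6.2] op 0.074 q [ 0.16  0.1   1.77  0.    1.28 -0.02]
dpos [ 0.1253 -0.0889 -0.0083] (rows>=3.7) drot [-0.0076 -0.0059 -1.2217] (rows>=9.8)
t 3.92 at [0.5592 0.1921 0.2609] F [-0.8  0.6 -6.2] op 0.074 q [ 0.16  0.1   1.77  0.    1.28 -0.02]
dpos [ 0.1253 -0.0889 -0.0083] (rows>=3.7) drot [-0.009  -0.0005  0.0001] (rows>=0.1)
t 3.9167 [0.5592 0.1921 0.2609]
t 3.9667 [0.5628 0.1922 0.2605]
```

View pics/s3c.png

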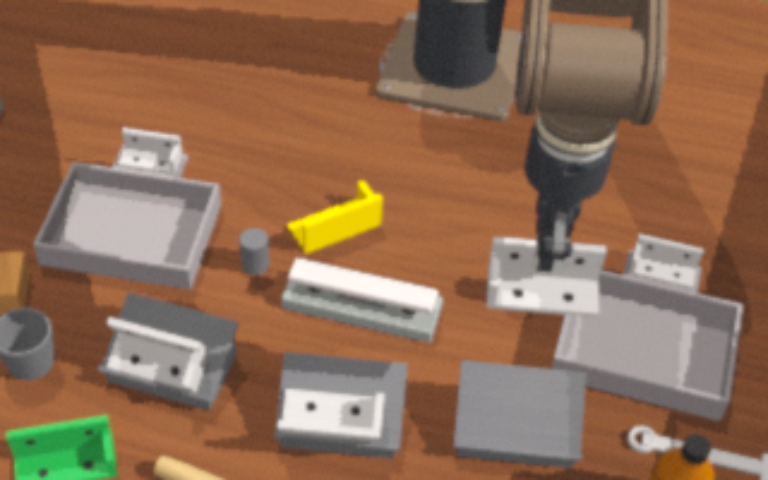

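View pics/w3.png

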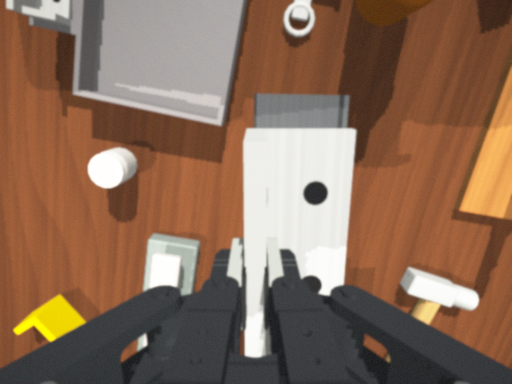

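```bash
python3 - <<'E'
from h import *
W=np.load('w3.npz')['W'].astype(float)
m=(np.abs(W[...,2]-.038)<.004)
v,u=np.nonzero(m&(np.arange(512)[None]<255)&(np.arange(384)[:,None]<135))
Q=W[v,u]; 
# outer corner is the extreme; edges: robust line fits
a=Q[(Q[:,0]>.49)]; b=Q[(Q[:,1]<.25)]
for n,e in (('+x wall',Q[(Q[:,1]>.26)&(Q[:,0]>.46)]),('-y wall',Q[(Q[:,0]<.47)&(Q[:,0]>.36)])):
    l=cv2.fitLine(e[:,:2].astype(np.float32),cv2.DIST_HUBER,0,.001,.001).ravel(); print(n,len(e),l.round(4),np.degrees(np.arctan2(l[1],l[0])).round(1),e.min(0).round(3),e.max(0).round(3))
for y in np.arange(.22,.36,.01):
    e=Q[abs(Q[:,1]-y)<.005]
    if len(e): print(y.round(2),np.unique((e[:,0]*1000/4).astype(int)*4))
E
```

```text
+x wall 539 [0.032  0.9995 0.5145 0.3048] 88.2 [0.51  0.26  0.034] [0.518 0.346 0.04 ]
-y wall 1490 [ 0.5764 -0.8172  0.3824  0.2762] -54.8 [0.36  0.232 0.034] [0.47  0.321 0.042]
0.23 [368 372 376 380 384 388 392 396 400 404 408 412 416 420 424 428 432 436
 440 444 448 452 456 460 464 468 472 476 480 484 488 492 496 500 504 508
 512]
0.24 [364 368 372 376 380 384 388 392 396 400 404 408 412 416 420 424 428 432
 436 440 444 448 452 456 460 464 468 472 476 480 484 488 492 496 500 504
 508 512]
0.25 [364 368 508 512]
0.26 [364 368 508 512]
0.27 [364 368 508 512]
0.28 [364 368 508 512 516]
0.29 [320 324 328 332 336 340 344 348 352 356 360 364 368 508 512 516]
0.3 [320 324 328 332 336 340 344 348 352 356 360 364 368 372 508 512 516]
0.31 [328 332 336 340 344 348 352 356 360 364 368 372 512 516]
0.32 [344 348 352 356 360 364 368 372 512 516]
0.33 [512 516]
0.34 [512 516]
0.35 [512 516]
```

```bash
python3 - <<'E'
from h import *
go([.448,.367,.20],rot(88.2))
E
```

```text
t 4.02 at [0.5658 0.1924 0.2607] F [ 1.  -0.3 -4.2] op 0.073 q [ 0.16  0.11  1.76 -0.    1.28 -0.02]
dpos [ 0.1924 -0.0856  0.0612] (rows>=5.3) drot [-0.0048 -0.0039 -1.3658] (rows>=10.9)
```

Request:
carry_out([
  {"delta_pos": [0.03, -0.015, 0], "delta_rot": [0, 0, -0.12], "claw": 0},
  {"delta_pos": [0.06, -0.03, 0], "delta_rot": [0, 0, -0.24], "claw": 0},
  {"delta_pos": [0.09, -0.045, 0], "delta_rot": [0, 0, -0.36], "claw": 0},
  {"delta_pos": [0.12, -0.06, 0], "delta_rot": [0, 0, -0.48], "claw": 0},
  {"delta_pos": [0.15, -0.07, 0], "delta_rot": [0, 0, -0.6], "claw": 0},
  {"delta_pos": [0.18, -0.08, 0], "delta_rot": [0, 0, -0.72], "claw": 0},
  {"delta_pos": [0.192, -0.086, 0.02], "delta_rot": [0, 0, -0.84], "claw": 0},
  {"delta_pos": [0.192, -0.086, 0.04], "delta_rot": [0, 0, -0.96], "claw": 0},
])

```text
time: 4.68
eef_pos: [0.4472, 0.37, 0.2203]
tcp_rot: [0.212, 0.977, -0.001, -0.003]
contact_force: [-0.4, 0.1, -4.1]
opening: 0.078
```

```bash
python3 - <<'E'
from h import *
go([.448,.367,.10],rot(88.2))
E
```

```text
t 4.68 at [0.4472 0.37   0.2203] F [-0.4  0.1 -4.1] op 0.078 q [ 0.52  0.11  1.84  0.    1.2  -0.63]
dpos [-0.0027 -0.0021  0.1202] (rows>=2.9) drot [-0.0015 -0.0065 -0.396 ] (rows>=3.2)
```

Request:
carry_out([
  {"delta_pos": [-0.001, -0.001, 0.0], "delta_rot": [0, 0, -0.12], "claw": 0},
  {"delta_pos": [-0.003, -0.002, 0.01], "delta_rot": [0, 0, -0.24], "claw": 0},
  {"delta_pos": [-0.003, -0.002, 0.04], "delta_rot": [0, 0, -0.36], "claw": 0},
  {"delta_pos": [-0.003, -0.002, 0.07], "delta_rot": [0, -0.005, -0.396], "claw": 0},
  {"delta_pos": [-0.003, -0.002, 0.1], "delta_rot": [0, -0.005, -0.396], "claw": 0},
  {"delta_pos": [-0.003, -0.002, 0.12], "delta_rot": [0, -0.005, -0.396], "claw": 0},
  {"delta_pos": [-0.003, -0.002, 0.12], "delta_rot": [0, -0.005, -0.396], "claw": 0},
])

```text
time: 5.27
eef_pos: [0.4446, 0.3647, 0.0919]
tcp_rot: [0.016, 1.0, -0.005, -0.008]
contact_force: [-0.8, -1.1, -4.6]
opening: 0.078
```

```bash
python3 - <<'E'
from h import *
go([.448,.367,.05],rot(88.2))
snap('w4');snap('s4','scene')
p=cv2.imread('pics/s4.png'); cv2.imwrite('pics/s4c.png',cv2.resize(p[120:250,320:450],None,fx=4,fy=4))
E
```

```text
t 5.27 at [0.4446 0.3647 0.0919] F [-0.8 -1.1 -4.6] op 0.078 q [ 0.51  0.26  1.92 -0.    0.98 -1.03]
dpos [-0.004   0.0029  0.0418] (rows>=1.0) drot [-0.0097 -0.0156 -0.0001] (rows>=0.1)
t 5.2667 [0.4446 0.3647 0.0919]
t 5.3167 [0.4462 0.3657 0.0951]
```

View pics/s4c.png

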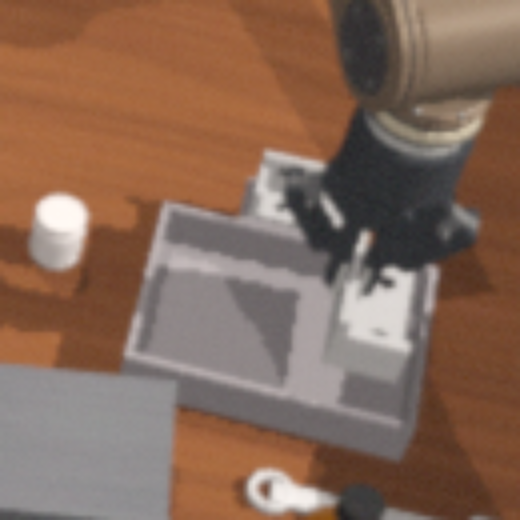

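View pics/w4.png

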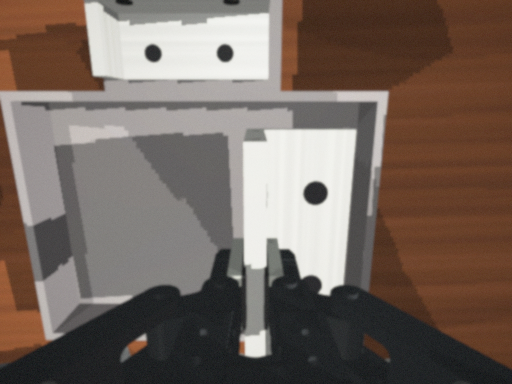

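Request:
carry_out([
  {"delta_pos": [-0.002, 0.001, 0.02], "delta_rot": [-0.005, -0.008, 0], "claw": 0},
  {"delta_pos": [-0.002, 0.001, 0.035], "delta_rot": [-0.005, -0.008, 0], "claw": 0},
  {"delta_pos": [-0.002, 0.001, 0.043], "delta_rot": [-0.005, -0.008, 0], "claw": 0},
  {"delta_pos": [-0.002, 0.001, 0.043], "delta_rot": [-0.005, -0.008, 0], "claw": 0},
  {"delta_pos": [-0.002, 0.001, 0.043], "delta_rot": [-0.005, -0.008, 0], "claw": 0},
])

```text
time: 5.78
eef_pos: [0.4506, 0.368, 0.056]
tcp_rot: [0.016, 1.0, 0.001, 0.002]
contact_force: [0.1, 0.7, -4.1]
opening: 0.074
```

```bash
python3 - <<'E'
from h import *
go([.448,.367,.043],rot(88.2))
E
```

```text
t 5.78 at [0.4506 0.368  0.056 ] F [ 0.1  0.7 -4.1] op 0.074 q [ 0.51  0.32  1.93  0.    0.89 -1.03]
dpos [ 0.0027 -0.0011  0.013 ] (rows>=0.3) drot [ 0.0019  0.0031 -0.0001] (rows>=0.0)
```

Now go down in small feel steps.

Request:
carry_out([
  {"delta_pos": [0, 0, 0.004], "delta_rot": [0, 0, 0], "claw": 0},
  {"delta_pos": [0, 0, 0.007], "delta_rot": [0, 0, 0], "claw": 0},
  {"delta_pos": [0, 0, 0.009], "delta_rot": [0, 0, 0], "claw": 0},
  {"delta_pos": [0, 0, 0.01], "delta_rot": [0, 0, 0], "claw": 0},
  {"delta_pos": [0, 0, 0.01], "delta_rot": [0, 0, 0], "claw": 0},
])

```text
time: 6.2
eef_pos: [0.4505, 0.3679, 0.0459]
tcp_rot: [0.016, 1.0, 0.001, 0.001]
contact_force: [-0.0, 0.3, -3.9]
opening: 0.079
```

Request:
carry_out([
  {"delta_pos": [0, 0, 0.0015], "delta_rot": [0, 0, 0], "claw": 0},
  {"delta_pos": [0, 0, 0.003], "delta_rot": [0, 0, 0], "claw": 0},
  {"delta_pos": [0, 0, 0.003], "delta_rot": [0, 0, 0], "claw": 0},
  {"delta_pos": [0, 0, 0.003], "delta_rot": [0, 0, 0], "claw": 0},
])

```text
time: 6.53
eef_pos: [0.4504, 0.3679, 0.0427]
tcp_rot: [0.016, 1.0, 0.001, 0.001]
contact_force: [-0.1, -0.9, -4.3]
opening: 0.08
```

Request:
carry_out([
  {"delta_pos": [0, 0, 0.001], "delta_rot": [0, 0, 0], "claw": 0},
  {"delta_pos": [0, 0, 0.002], "delta_rot": [0, 0, 0], "claw": 0},
  {"delta_pos": [0, 0, 0.003], "delta_rot": [0, 0, 0], "claw": 0},
  {"delta_pos": [0, 0, 0.003], "delta_rot": [0, 0, 0], "claw": 0},
])

```text
time: 6.87
eef_pos: [0.4506, 0.3681, 0.0417]
tcp_rot: [0.016, 1.0, 0.0, 0.001]
contact_force: [-6.1, -3.0, 6.0]
opening: 0.079
```

Request:
carry_out([
  {"delta_pos": [0, 0, 0], "delta_rot": [0, 0, 0], "claw": 10},
  {"delta_pos": [0, 0, 0], "delta_rot": [0, 0, 0], "claw": 15},
  {"delta_pos": [0, 0, 0], "delta_rot": [0, 0, 0], "claw": 25},
  {"delta_pos": [0, 0, 0], "delta_rot": [0, 0, 0], "claw": 30},
  {"delta_pos": [0, 0, 0], "delta_rot": [0, 0, 0], "claw": 30},
  {"delta_pos": [0, 0, 0], "delta_rot": [0, 0, 0], "claw": 30},
])

```text
time: 7.37
eef_pos: [0.4507, 0.3681, 0.0416]
tcp_rot: [0.016, 1.0, 0.001, 0.001]
contact_force: [-0.2, 0.3, 0.3]
opening: 0.302
```

```bash
python3 - <<'E'
from h import *
go([.448,.367,.20],rot(88.2))
E
```

```text
t 7.37 at [0.4507 0.3681 0.0416] F [-0.2  0.3  0.3] op 0.302 q [ 0.51  0.34  1.93 -0.    0.87 -1.03]
dpos [ 0.0024 -0.001  -0.1584] (rows>=3.8) drot [0.001  0.0021 0.0002] (rows>=0.0)
```

Released at zero force. Retreat straight up and look.

Request:
carry_out([
  {"delta_pos": [0, 0, -0.02], "delta_rot": [0, 0, 0], "claw": 30},
  {"delta_pos": [0, 0, -0.06], "delta_rot": [0, 0, 0], "claw": 30},
  {"delta_pos": [0, 0, -0.1], "delta_rot": [0, 0, 0], "claw": 30},
  {"delta_pos": [0, 0, -0.14], "delta_rot": [0, 0, 0], "claw": 40},
  {"delta_pos": [0, 0, -0.18], "delta_rot": [0, 0, 0], "claw": 45},
  {"delta_pos": [0, 0, -0.2], "delta_rot": [0, 0, 0], "claw": 45},
  {"delta_pos": [0, 0, -0.2], "delta_rot": [0, 0, 0], "claw": 45},
])

```text
time: 7.95
eef_pos: [0.4531, 0.3696, 0.2494]
tcp_rot: [0.016, 1.0, 0.004, 0.007]
contact_force: [0.5, -1.0, 0.3]
opening: 0.45
```

```bash
python3 - <<'E'
from h import *
p,W=snap('w5')
GB=lambda h=.034: Em(10.15)@[.5957,-.145+.005,.3059+h]
print(GB(),GB(.12))
go(GB(.13),rot(10.15,25))
Q=W.reshape(-1,3); Q=Q[(Q[:,0]>.375)&(Q[:,0]<.51)&(Q[:,1]>.24)&(Q[:,1]<.42)]
for lo,hi in ((0,.008),(.008,.015),(.05,.06)):
    m=(Q[:,2]>lo)&(Q[:,2]<hi); print(lo,m.sum(),np.percentile(Q[m],[1,50,99],0).round(3).tolist())
E
```

```text
t 7.95 [0.4531 0.3696 0.2494]
[ 0.69750962 -0.01735238  0.05630032] [ 0.73328598 -0.01094742  0.13424279]
t 8.0 at [0.4518 0.3688 0.2457] F [ 0.6  0.3 -0.5] op 0.447 q [ 0.51  0.08  1.82 -0.    1.23 -1.03]
dpos [-0.2964 -0.3705  0.1031] (rows>=11.6) drot [0.3764 0.3009 1.3391] (rows>=11.4)
0 15190 [[0.376, 0.241, 0.002], [0.433, 0.308, 0.004], [0.508, 0.418, 0.006]]
0.008 3571 [[0.396, 0.374, 0.008], [0.443, 0.394, 0.01], [0.496, 0.415, 0.012]]
0.05 951 [[0.395, 0.364, 0.052], [0.443, 0.369, 0.054], [0.503, 0.374, 0.056]]
```

View pics/w5.png

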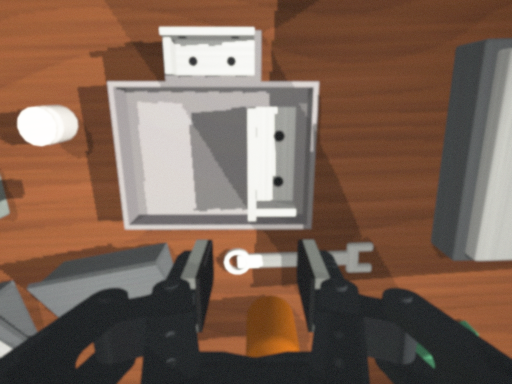

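```bash
python3 - <<'E'
from h import *
go([.64,-.09,.30],rot(10))
E
```

```text
t 8.0 at [0.4518 0.3688 0.2457] F [ 0.6  0.3 -0.5] op 0.447 q [ 0.51  0.08  1.82 -0.    1.23 -1.03]
dpos [-0.2028 -0.4525 -0.0548] (rows>=12.0) drot [0.0102 0.0038 1.3652] (rows>=10.9)
```

Request:
carry_out([
  {"delta_pos": [-0.017, -0.037, -0.02], "delta_rot": [0, 0, 0.12], "claw": 45},
  {"delta_pos": [-0.034, -0.075, -0.04], "delta_rot": [0, 0, 0.24], "claw": 45},
  {"delta_pos": [-0.05, -0.112, -0.055], "delta_rot": [0, 0, 0.36], "claw": 45},
  {"delta_pos": [-0.067, -0.15, -0.055], "delta_rot": [0, 0, 0.48], "claw": 45},
  {"delta_pos": [-0.084, -0.187, -0.055], "delta_rot": [0, 0, 0.6], "claw": 45},
  {"delta_pos": [-0.1, -0.225, -0.055], "delta_rot": [0, 0, 0.72], "claw": 45},
  {"delta_pos": [-0.118, -0.262, -0.055], "delta_rot": [0, 0, 0.84], "claw": 45},
  {"delta_pos": [-0.135, -0.3, -0.055], "delta_rot": [0, 0, 0.96], "claw": 45},
])

```text
time: 8.67
eef_pos: [0.5733, 0.0705, 0.2979]
tcp_rot: [0.478, 0.878, 0.004, 0.001]
contact_force: [1.2, 0.1, -0.4]
opening: 0.448
```

```bash
python3 - <<'E'
from h import *
go([.64,-.09,.30],rot(10))
E
```

```text
t 8.67 at [0.5733 0.0705 0.2979] F [ 1.2  0.1 -0.4] op 0.448 q [-0.06  0.03  1.77  0.01  1.33 -0.63]
dpos [-0.171  -0.0311 -0.0026] (rows>=4.2) drot [ 0.0068 -0.0029  0.3991] (rows>=3.2)
```

Request:
carry_out([
  {"delta_pos": [-0.043, -0.008, 0], "delta_rot": [0, 0, 0.12], "claw": 45},
  {"delta_pos": [-0.086, -0.016, 0], "delta_rot": [0, 0, 0.24], "claw": 45},
  {"delta_pos": [-0.128, -0.024, 0], "delta_rot": [0, 0, 0.36], "claw": 45},
  {"delta_pos": [-0.171, -0.031, 0], "delta_rot": [0.007, -0.003, 0.4], "claw": 45},
  {"delta_pos": [-0.171, -0.031, 0], "delta_rot": [0.007, -0.003, 0.4], "claw": 45},
  {"delta_pos": [-0.171, -0.031, 0], "delta_rot": [0.007, -0.003, 0.4], "claw": 45},
  {"delta_pos": [-0.171, -0.031, 0], "delta_rot": [0.007, -0.003, 0.4], "claw": 45},
])

```text
time: 9.25
eef_pos: [0.6393, -0.0897, 0.295]
tcp_rot: [0.643, 0.766, -0.001, -0.002]
contact_force: [0.0, -0.1, -0.1]
opening: 0.452
```

```bash
python3 - <<'E'
from h import *
p,W=snap('w6')
for nm,box,ps in (('B',(.58,.73,-.085,.085),10),('R',(.55,.70,-.29,-.12),0)):
    psi,w0,E,S,top=flange(W,box,ps)
    h=S[:,2]-w0
    for lo in range(-6,54,6):
        m=(h>lo/1000)&(h<(lo+6)/1000); 
        if m.sum(): print(nm,lo,m.sum(),'e1',np.percentile(S[m,0],[2,50,98]).round(4),'e2',np.percentile(S[m,1],[1,99]).round(4))
E
```

```text
t 9.25 [ 0.6393 -0.0897  0.295 ]
psi 10.2 surface w0 0.3075 n 6909 top n 1363 e1 range [0.597  0.5992 0.6059] e2 range [-0.1532 -0.0959 -0.0446] w 0.0495
B -6 3536 e1 [0.512  0.5361 0.5991] e2 [-0.1601 -0.0226]
B 0 5023 e1 [0.5131 0.5503 0.5996] e2 [-0.161  -0.0245]
B 6 2434 e1 [0.556  0.5794 0.6085] e2 [-0.1564 -0.0263]
B 12 388 e1 [0.5552 0.5979 0.5993] e2 [-0.1526 -0.0458]
B 18 422 e1 [0.5552 0.5979 0.5993] e2 [-0.1527 -0.046 ]
B 24 421 e1 [0.5553 0.5979 0.5992] e2 [-0.1533 -0.0461]
B 30 652 e1 [0.5554 0.5972 0.5989] e2 [-0.1516 -0.0447]
B 36 571 e1 [0.5564 0.5977 0.5992] e2 [-0.1525 -0.0448]
B 42 433 e1 [0.5968 0.598  0.5993] e2 [-0.1526 -0.0453]
B 48 930 e1 [0.5972 0.6011 0.606 ] e2 [-0.1529 -0.0451]
psi -2.19 surface w0 0.306 n 3162 top n 882 e1 range [0.5519 0.5544 0.5603] e2 range [-0.2437 -0.185  -0.1343] w 0.0495
R -6 1640 e1 [0.5092 0.5427 0.5995] e2 [-0.2515 -0.1124]
R 0 2082 e1 [0.5112 0.5521 0.6033] e2 [-0.2489 -0.1129]
R 6 971 e1 [0.5521 0.5979 0.6087] e2 [-0.249 -0.115]
R 12 256 e1 [0.5519 0.5527 0.5989] e2 [-0.2408 -0.1342]
R 18 276 e1 [0.5519 0.5527 0.5987] e2 [-0.2426 -0.134 ]
R 24 283 e1 [0.5518 0.5527 0.598 ] e2 [-0.2419 -0.1342]
R 30 375 e1 [0.5519 0.553  0.6014] e2 [-0.2424 -0.1341]
R 36 350 e1 [0.5519 0.5528 0.5993] e2 [-0.2422 -0.1343]
R 42 238 e1 [0.5518 0.5526 0.5568] e2 [-0.2426 -0.1342]
R 48 644 e1 [0.5521 0.5559 0.5605] e2 [-0.2431 -0.1345]
```

View pics/w6.png

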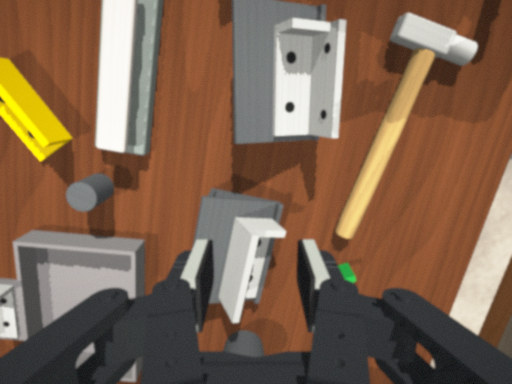

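```bash
python3 - <<'E'
import re
s=open('h.py').read()
s=s.replace("for it in range(3):","for it in range(6):").replace("psi+=a","psi+=a*(it<5)")
open('h.py','w').write(s)
E
python3 - <<'E'
from h import *
W=np.load('w6.npz')['W'].astype(float)
for nm,box,ps in (('B',(.58,.73,-.085,.085),10),('R',(.55,.70,-.29,-.12),0)):
    psi,w0,E,S,top=flange(W,box,ps)
    f=S[(S[:,2]-w0>.046)]; e=np.percentile(f,[1,99],0); print(nm,e.round(4).tolist(), 'lastE psi',np.degrees(np.arctan2(E[1,0],E[0,0])).round(2))
W=np.load('w1.npz')['W'].astype(float)
psi,w0,E,S,top=flange(W,(.54,.67,.11,.30),10)
E
```

```text
psi 9.17 surface w0 0.3074 n 6900 top n 1363 e1 range [0.5968 0.5989 0.6056] e2 range [-0.1551 -0.0977 -0.0465] w 0.0495
B [[0.3731, -0.1903, 0.3565], [0.603, -0.0704, 0.6083]] lastE psi 9.17
psi -1.78 surface w0 0.3059 n 3211 top n 880 e1 range [0.5515 0.554  0.56  ] e2 range [-0.2452 -0.1862 -0.1358] w 0.0494
R [[0.5514, -0.2447, 0.3521], [0.5603, -0.1359, 0.3571]] lastE psi -1.78
psi 9.8 surface w0 0.3023 n 6556 top n 1433 e1 range [0.5438 0.5463 0.5524] e2 range [0.0408 0.0991 0.1499] w 0.0496
```

```bash
cat >> h.py <<'E'
GB=lambda h=.036: Em(9.17)@[.6012,-.096,.3074+h]
GR=lambda h=.036: Em(-1.78)@[.5558,-.1855,.3059+h]
E
python3 - <<'E'
from h import *
print(GB(),GB(.12),GR())
go(GB(.12),rot(9.6,25))
E
```

```text
[0.69648003 0.01518816 0.057148  ] [0.73152627 0.02084558 0.13327785] [ 0.64214429 -0.20554538  0.0749754 ]
t 9.3 at [ 0.6393 -0.0888  0.2957] F [0.8 0.9 0.5] op 0.451 q [-0.3   0.19  1.6   0.    1.35 -0.47]
dpos [0.0916 0.1103 0.1623] (rows>=5.2) drot [ 4.336e-01 -4.000e-04  7.200e-03] (rows>=3.5)
```

Request:
carry_out([
  {"delta_pos": [0.025, 0.028, 0.03], "delta_rot": [0.11, 0, 0], "claw": 45},
  {"delta_pos": [0.046, 0.055, 0.06], "delta_rot": [0.22, 0, 0.005], "claw": 45},
  {"delta_pos": [0.07, 0.083, 0.09], "delta_rot": [0.33, 0, 0.005], "claw": 45},
  {"delta_pos": [0.092, 0.11, 0.12], "delta_rot": [0.434, 0, 0.007], "claw": 45},
  {"delta_pos": [0.092, 0.11, 0.15], "delta_rot": [0.434, 0, 0.007], "claw": 45},
  {"delta_pos": [0.092, 0.11, 0.162], "delta_rot": [0.434, 0, 0.007], "claw": 45},
  {"delta_pos": [0.092, 0.11, 0.162], "delta_rot": [0.434, 0, 0.007], "claw": 45},
  {"delta_pos": [0.092, 0.11, 0.162], "delta_rot": [0.434, 0, 0.007], "claw": 45},
])

```text
time: 9.97
eef_pos: [0.7298, 0.022, 0.1332]
tcp_rot: [0.629, 0.746, -0.167, -0.141]
contact_force: [-0.1, 0.0, 1.0]
opening: 0.454
```

```bash
python3 - <<'E'
from h import *
p,W=snap('w7'); go(GB(),rot(9.6,25))
psi,w0,E,S,top=flange(W,(.60,.74,-.06,.10),9.6)
E
```

```text
t 9.9667 [0.7298 0.022  0.1332]
t 10.02 at [0.7311 0.0211 0.1364] F [ 0.3 -1.1  1.2] op 0.447 q [-0.08  0.73  1.21 -0.1   1.63 -0.23]
dpos [0.     0.0015 0.0867] (rows>=2.1) drot [0.0018 0.0008 0.0003] (rows>=0.0)
psi 9.69 surface w0 0.3069 n 11055 top n 2209 e1 range [0.5971 0.6009 0.6048] e2 range [-0.1614 -0.102  -0.0522] w 0.05
```

View pics/w7.png

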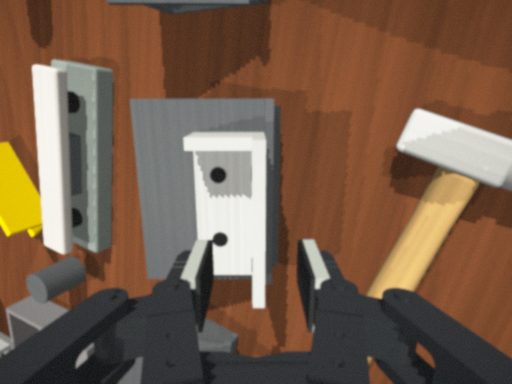

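```bash
python3 - <<'E'
from h import *
W=np.load('w7.npz')['W'].astype(float); Q=W.reshape(-1,3)
m=(Q[:,0]>.735)&(Q[:,2]>.008)&(Q[:,2]<.06)&(Q[:,0]<.95); Q=Q[m]
for y in np.arange(-.06,.1,.02):
    e=Q[abs(Q[:,1]-y)<.01]
    if len(e): print(y.round(2),e[:,0].min().round(3),e[:,2].max().round(3))
E
```

```text
-0.04 0.774 0.024
-0.02 0.776 0.026
0.0 0.78 0.026
0.02 0.783 0.026
0.04 0.787 0.026
0.06 0.769 0.027
0.08 0.765 0.028
```

Request:
carry_out([
  {"delta_pos": [0, 0, 0.03], "delta_rot": [0, 0, 0], "claw": 40},
  {"delta_pos": [0, 0.001, 0.055], "delta_rot": [0, 0, 0], "claw": 40},
  {"delta_pos": [0, 0.0015, 0.075], "delta_rot": [0, 0, 0], "claw": 40},
  {"delta_pos": [0, 0.0015, 0.085], "delta_rot": [0, 0, 0], "claw": 40},
  {"delta_pos": [0, 0.0015, 0.088], "delta_rot": [0, 0, 0], "claw": 40},
  {"delta_pos": [0, 0.0015, 0.088], "delta_rot": [0, 0, 0], "claw": 40},
  {"delta_pos": [0, 0.0015, 0.088], "delta_rot": [0, 0, 0], "claw": 40},
])

```text
time: 10.6
eef_pos: [0.6976, 0.0146, 0.0591]
tcp_rot: [0.631, 0.746, -0.164, -0.137]
contact_force: [-0.4, 1.1, 0.5]
opening: 0.401
```

```bash
python3 - <<'E'
from h import *
go(GB(),rot(9.6,25))
E
```

```text
t 10.6 at [0.6976 0.0146 0.0591] F [-0.4  1.1  0.5] op 0.401 q [-0.09  0.74  1.34 -0.11  1.48 -0.22]
dpos [ 0.0008 -0.0001  0.0022] (rows>=0.1) drot [ 0.0064  0.0018 -0.0007] (rows>=0.1)
```

Request:
carry_out([
  {"delta_pos": [0, 0, 0.001], "delta_rot": [0.005, 0, 0], "claw": 25},
  {"delta_pos": [0, 0, 0.001], "delta_rot": [0.005, 0, 0], "claw": 0},
  {"delta_pos": [0, 0, 0.001], "delta_rot": [0.005, 0, 0], "claw": 0},
  {"delta_pos": [0, 0, 0.001], "delta_rot": [0.005, 0, 0], "claw": 0},
  {"delta_pos": [0, 0, 0.001], "delta_rot": [0.005, 0, 0], "claw": 0},
  {"delta_pos": [0, 0, 0.001], "delta_rot": [0.005, 0, 0], "claw": 0},
], force=90)

```text
time: 11.1
eef_pos: [0.6992, 0.0143, 0.0606]
tcp_rot: [0.631, 0.746, -0.164, -0.136]
contact_force: [3.6, -0.3, 5.4]
opening: 0.079
```

```bash
python3 - <<'E'
from h import *
go(GB(),rot(9.6,25))
E
```

```text
t 11.1 at [0.6992 0.0143 0.0606] F [ 3.6 -0.3  5.4] op 0.079 q [-0.09  0.74  1.34 -0.11  1.48 -0.22]
dpos [ 0.0013 -0.0008  0.0042] (rows>=0.1) drot [ 0.0061  0.0033 -0.001 ] (rows>=0.1)
```

Request:
carry_out([
  {"delta_pos": [0, 0, -0.015], "delta_rot": [0, 0, 0], "claw": 0},
  {"delta_pos": [0, 0, -0.05], "delta_rot": [0, 0, 0], "claw": 0},
  {"delta_pos": [0, 0, -0.09], "delta_rot": [0, 0, 0], "claw": 0},
  {"delta_pos": [0, -0.03, -0.12], "delta_rot": [-0.1, 0, 0], "claw": 0},
  {"delta_pos": [0, -0.06, -0.15], "delta_rot": [-0.2, 0, 0], "claw": 0},
  {"delta_pos": [0, -0.09, -0.165], "delta_rot": [-0.3, 0, 0], "claw": 0},
  {"delta_pos": [0, -0.12, -0.165], "delta_rot": [-0.43, 0, 0], "claw": 0},
  {"delta_pos": [0, -0.12, -0.165], "delta_rot": [-0.43, 0, 0], "claw": 0},
])

```text
time: 11.77
eef_pos: [0.6497, 0.009, 0.2602]
tcp_rot: [0.645, 0.764, -0.003, -0.002]
contact_force: [-0.1, 0.2, -7.4]
opening: 0.076
```

```bash
python3 - <<'E'
from h import *
go([.436,.299,.26],rot(88.2))
E
```

```text
t 11.77 at [0.6497 0.009  0.2602] F [-0.1  0.2 -7.4] op 0.076 q [-0.14  0.23  1.63 -0.    1.29 -0.31]
dpos [ 0.3217 -0.1623  0.0008] (rows>=8.6) drot [-0.0063 -0.0034 -1.3716] (rows>=11.0)
```

Request:
carry_out([
  {"delta_pos": [0.03, -0.015, 0], "delta_rot": [0, 0, -0.12], "claw": 0},
  {"delta_pos": [0.066, -0.033, 0], "delta_rot": [0, 0, -0.24], "claw": 0},
  {"delta_pos": [0.1, -0.05, 0], "delta_rot": [0, 0, -0.36], "claw": 0},
  {"delta_pos": [0.135, -0.068, 0], "delta_rot": [0, 0, -0.48], "claw": 0},
  {"delta_pos": [0.17, -0.085, 0], "delta_rot": [0, 0, -0.6], "claw": 0},
  {"delta_pos": [0.205, -0.103, 0], "delta_rot": [0, 0, -0.72], "claw": 0},
  {"delta_pos": [0.24, -0.12, 0], "delta_rot": [0, 0, -0.84], "claw": 0},
  {"delta_pos": [0.275, -0.138, 0], "delta_rot": [0, 0, -0.96], "claw": 0},
])

```text
time: 12.43
eef_pos: [0.4649, 0.2579, 0.2578]
tcp_rot: [0.217, 0.976, -0.003, -0.005]
contact_force: [1.0, 0.2, -6.8]
opening: 0.072
```

```bash
python3 - <<'E'
from h import *
go([.436,.299,.10],rot(88.2))
E
```

```text
t 12.43 at [0.4649 0.2579 0.2578] F [ 1.   0.2 -6.8] op 0.072 q [ 0.32 -0.03  1.91 -0.    1.28 -0.82]
dpos [0.0421 0.0263 0.1579] (rows>=4.0) drot [-0.0067 -0.0107 -0.406 ] (rows>=3.3)
```

Request:
carry_out([
  {"delta_pos": [0.021, 0.013, 0.01], "delta_rot": [0, 0, -0.12], "claw": 0},
  {"delta_pos": [0.042, 0.026, 0.03], "delta_rot": [0, 0, -0.24], "claw": 0},
  {"delta_pos": [0.042, 0.026, 0.06], "delta_rot": [-0.003, -0.005, -0.36], "claw": 0},
  {"delta_pos": [0.042, 0.026, 0.09], "delta_rot": [-0.003, -0.005, -0.406], "claw": 0},
  {"delta_pos": [0.042, 0.026, 0.12], "delta_rot": [-0.003, -0.005, -0.406], "claw": 0},
  {"delta_pos": [0.042, 0.026, 0.145], "delta_rot": [-0.003, -0.005, -0.406], "claw": 0},
  {"delta_pos": [0.042, 0.026, 0.155], "delta_rot": [-0.003, -0.005, -0.406], "claw": 0},
  {"delta_pos": [0.042, 0.026, 0.155], "delta_rot": [-0.003, -0.005, -0.406], "claw": 0},
])

```text
time: 13.1
eef_pos: [0.4321, 0.2971, 0.0978]
tcp_rot: [0.016, 1.0, -0.004, -0.009]
contact_force: [-0.4, 0.2, -6.0]
opening: 0.077
```

```bash
python3 - <<'E'
from h import *
snap('w8')
go([.436,.299,.055],rot(88.2))
E
```

```text
t 13.1 [0.4321 0.2971 0.0978]
t 13.15 at [0.4342 0.2979 0.1006] F [ 1.1  0.  -4.4] op 0.079 q [ 0.41  0.14  2.04  0.    0.97 -1.13]
dpos [-0.0023  0.0014  0.0455] (rows>=1.1) drot [-0.005  -0.0119 -0.0002] (rows>=0.1)
```

View pics/w8.png

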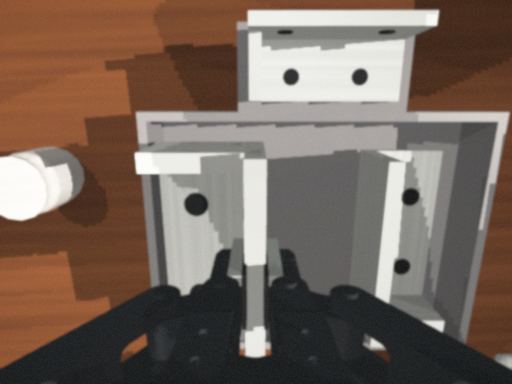

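```bash
python3 - <<'E'
from h import *
W=np.load('w8.npz')['W'].astype(float)
for v,u in ((160,140),(160,260),(150,250),(120,143),(300,153),(120,500),(205,180),(118,330)): print((u,v),W[v,u].round(4))
E
```

```text
(140, 160) [0.3825 0.255  0.0939]
(260, 160) [0.3816 0.3015 0.1086]
(250, 150) [0.381  0.2976 0.0859]
(143, 120) [0.3693 0.2391 0.0373]
(153, 300) [0.4191 0.268  0.1338]
(500, 120) [0.3753 0.4306 0.038 ]
(180, 205) [0.4097 0.2616 0.0647]
(330, 118) [0.3714 0.3399 0.0374]
```

Request:
carry_out([
  {"delta_pos": [-0.006, 0.001, 0.02], "delta_rot": [-0.003, -0.008, 0], "claw": 0},
  {"delta_pos": [-0.006, 0.001, 0.035], "delta_rot": [-0.003, -0.008, 0], "claw": 0},
  {"delta_pos": [-0.006, 0.001, 0.045], "delta_rot": [-0.003, -0.008, 0], "claw": 0},
  {"delta_pos": [-0.006, 0.001, 0.05], "delta_rot": [-0.003, -0.008, 0], "claw": 0},
  {"delta_pos": [-0.006, 0.001, 0.05], "delta_rot": [-0.003, -0.008, 0], "claw": 0},
  {"delta_pos": [-0.006, 0.001, 0.05], "delta_rot": [-0.003, -0.008, 0], "claw": 0},
])

```text
time: 13.65
eef_pos: [0.4403, 0.2988, 0.0515]
tcp_rot: [0.016, 1.0, -0.001, -0.001]
contact_force: [-0.1, 0.4, -4.2]
opening: 0.078
```

```bash
python3 - <<'E'
from h import *
go([.440,.299,.044],rot(88.2))
E
```

```text
t 13.65 at [0.4403 0.2988 0.0515] F [-0.1  0.4 -4.2] op 0.078 q [ 0.41  0.23  2.05 -0.    0.87 -1.13]
dpos [0.0003 0.0002 0.0075] (rows>=0.2) drot [-0.0013 -0.0025 -0.0002] (rows>=0.0)
```

Request:
carry_out([
  {"delta_pos": [0, 0, 0.003], "delta_rot": [0, 0, 0], "claw": 0},
  {"delta_pos": [0, 0, 0.005], "delta_rot": [0, 0, 0], "claw": 0},
  {"delta_pos": [0, 0, 0.006], "delta_rot": [0, 0, 0], "claw": 0},
  {"delta_pos": [0, 0, 0.006], "delta_rot": [0, 0, 0], "claw": 0},
])

```text
time: 13.98
eef_pos: [0.4403, 0.2988, 0.0456]
tcp_rot: [0.016, 1.0, -0.001, -0.001]
contact_force: [0.2, 0.5, -4.7]
opening: 0.075
```

Request:
carry_out([
  {"delta_pos": [0, 0, 0.001], "delta_rot": [0, 0, 0], "claw": 0},
  {"delta_pos": [0, 0, 0.002], "delta_rot": [0, 0, 0], "claw": 0},
  {"delta_pos": [0, 0, 0.003], "delta_rot": [0, 0, 0], "claw": 0},
  {"delta_pos": [0, 0, 0.003], "delta_rot": [0, 0, 0], "claw": 0},
])

```text
time: 14.32
eef_pos: [0.4404, 0.299, 0.044]
tcp_rot: [0.016, 1.0, -0.001, -0.002]
contact_force: [-5.3, -1.0, 4.8]
opening: 0.073
```

Contact felt (−4.7 → +4.8 N). Release and retreat.

Request:
carry_out([
  {"delta_pos": [0, 0, 0], "delta_rot": [0, 0, 0], "claw": 10},
  {"delta_pos": [0, 0, 0], "delta_rot": [0, 0, 0], "claw": 15},
  {"delta_pos": [0, 0, 0], "delta_rot": [0, 0, 0], "claw": 22},
  {"delta_pos": [0, 0, 0], "delta_rot": [0, 0, 0], "claw": 28},
  {"delta_pos": [0, 0, 0], "delta_rot": [0, 0, 0], "claw": 28},
  {"delta_pos": [0, 0, 0], "delta_rot": [0, 0, 0], "claw": 28},
])

```text
time: 14.82
eef_pos: [0.4406, 0.2991, 0.0441]
tcp_rot: [0.016, 1.0, -0.001, -0.001]
contact_force: [0.4, 0.5, 0.2]
opening: 0.277
```

Request:
carry_out([
  {"delta_pos": [0, 0, -0.02], "delta_rot": [0, 0, 0], "claw": 28},
  {"delta_pos": [0, 0, -0.06], "delta_rot": [0, 0, 0], "claw": 28},
  {"delta_pos": [0, 0, -0.1], "delta_rot": [0, 0, 0], "claw": 30},
  {"delta_pos": [0, 0, -0.14], "delta_rot": [0, 0, 0], "claw": 40},
  {"delta_pos": [0, 0, -0.18], "delta_rot": [0, 0, 0], "claw": 45},
  {"delta_pos": [0, 0, -0.22], "delta_rot": [0, 0, 0], "claw": 45},
  {"delta_pos": [0, 0, -0.22], "delta_rot": [0, 0, 0], "claw": 45},
])

```text
time: 15.4
eef_pos: [0.4451, 0.3012, 0.2748]
tcp_rot: [0.016, 1.0, 0.003, 0.007]
contact_force: [1.0, -0.1, 0.3]
opening: 0.45
```

```bash
python3 - <<'E'
from h import *
p,W=snap('w9')
Q=W.reshape(-1,3); Q=Q[(Q[:,0]>.36)&(Q[:,0]<.52)&(Q[:,1]>.235)&(Q[:,1]<.43)]
for lo,hi in ((0,.007),(.008,.014),(.05,.06)):
  for k in (0,1):
    m=(Q[:,2]>lo)&(Q[:,2]<hi)&((Q[:,1]>.335)==k); print(lo,k,m.sum(),np.percentile(Q[m],[1,50,99],0).round(3).tolist())
go([.68,-.21,.28],rot(-1.8))
E
```

```text
t 15.4 [0.4451 0.3012 0.2748]
0 0 5763 [[0.372, 0.237, 0.002], [0.433, 0.306, 0.004], [0.512, 0.334, 0.006]]
0 1 5066 [[0.374, 0.336, 0.002], [0.423, 0.36, 0.004], [0.513, 0.429, 0.006]]
0.008 0 3191 [[0.39, 0.237, 0.008], [0.448, 0.273, 0.01], [0.513, 0.314, 0.013]]
0.008 1 2828 [[0.394, 0.354, 0.008], [0.445, 0.399, 0.01], [0.515, 0.429, 0.013]]
0.05 0 780 [[0.39, 0.295, 0.052], [0.438, 0.299, 0.054], [0.499, 0.304, 0.056]]
0.05 1 868 [[0.394, 0.363, 0.051], [0.445, 0.368, 0.054], [0.502, 0.374, 0.056]]
t 15.45 at [0.4438 0.3006 0.2706] F [-0.8  0.1  0.2] op 0.448 q [ 0.41 -0.04  1.9  -0.    1.28 -1.13]
dpos [-0.2521 -0.5029 -0.0091] (rows>=13.5) drot [0.0094 0.0037 1.571 ] (rows>=12.6)
```

View pics/w9.png

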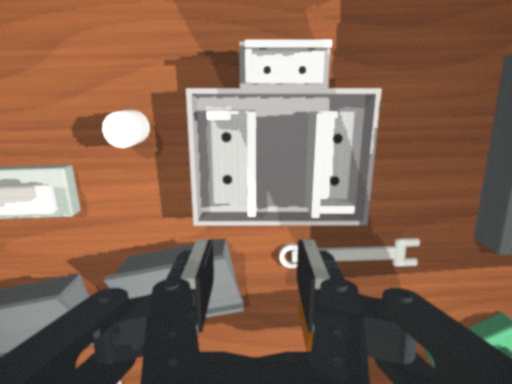

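Request:
carry_out([
  {"delta_pos": [-0.018, -0.036, -0.01], "delta_rot": [0, 0, 0.12], "claw": 45},
  {"delta_pos": [-0.036, -0.072, -0.01], "delta_rot": [0, 0, 0.24], "claw": 45},
  {"delta_pos": [-0.054, -0.108, -0.01], "delta_rot": [0, 0, 0.36], "claw": 45},
  {"delta_pos": [-0.072, -0.144, -0.01], "delta_rot": [0, 0, 0.48], "claw": 45},
  {"delta_pos": [-0.09, -0.18, -0.01], "delta_rot": [0, 0, 0.6], "claw": 45},
  {"delta_pos": [-0.108, -0.216, -0.01], "delta_rot": [0, 0, 0.72], "claw": 45},
  {"delta_pos": [-0.126, -0.252, -0.01], "delta_rot": [0, 0, 0.84], "claw": 45},
  {"delta_pos": [-0.144, -0.288, -0.01], "delta_rot": [0, 0, 0.96], "claw": 45},
])

```text
time: 16.12
eef_pos: [0.5785, 0.0063, 0.279]
tcp_rot: [0.478, 0.878, 0.003, 0.002]
contact_force: [0.3, 0.7, 0.2]
opening: 0.448
```

```bash
python3 - <<'E'
from h import *
go([.66,-.21,.26],rot(-1.8))
E
```

```text
t 16.12 at [0.5785 0.0063 0.279 ] F [0.3 0.7 0.2] op 0.448 q [-0.17  0.05  1.79  0.01  1.3  -0.74]
dpos [-0.2259 -0.049   0.0186] (rows>=5.6) drot [ 0.007  -0.0022  0.6047] (rows>=4.8)
```

Request:
carry_out([
  {"delta_pos": [-0.038, -0.008, 0], "delta_rot": [0, 0, 0.12], "claw": 45},
  {"delta_pos": [-0.076, -0.016, 0.005], "delta_rot": [0, 0, 0.24], "claw": 45},
  {"delta_pos": [-0.114, -0.024, 0.01], "delta_rot": [0, 0, 0.36], "claw": 45},
  {"delta_pos": [-0.152, -0.033, 0.015], "delta_rot": [0, 0, 0.48], "claw": 45},
  {"delta_pos": [-0.19, -0.041, 0.018], "delta_rot": [0, 0, 0.6], "claw": 45},
  {"delta_pos": [-0.226, -0.049, 0.018], "delta_rot": [0.007, -0.002, 0.605], "claw": 45},
  {"delta_pos": [-0.226, -0.049, 0.018], "delta_rot": [0.007, -0.002, 0.605], "claw": 45},
  {"delta_pos": [-0.226, -0.049, 0.018], "delta_rot": [0.007, -0.002, 0.605], "claw": 45},
])

```text
time: 16.78
eef_pos: [0.6595, -0.2119, 0.2577]
tcp_rot: [0.719, 0.695, -0.001, -0.002]
contact_force: [0.6, 0.5, -0.0]
opening: 0.451
```

```bash
python3 - <<'E'
from h import *
p,W=snap('w10')
flange(W,(.55,.70,-.29,-.12),-1.8)
print(GR(.12))
go(GR(.12),rot(-1.8,25))
E
```

```text
t 16.7833 [ 0.6595 -0.2119  0.2577]
psi -2.16 surface w0 0.3062 n 7427 top n 1391 e1 range [0.5528 0.5557 0.5611] e2 range [-0.2412 -0.182  -0.1318] w 0.0497
[ 0.67762709 -0.20664808  0.15110526]
t 16.83 at [ 0.6595 -0.2103  0.2583] F [ 0.1 -0.3  0.4] op 0.453 q [-0.46  0.32  1.52  0.    1.31 -0.42]
dpos [0.0041 0.0184 0.1071] (rows>=2.6) drot [ 0.4332 -0.0024 -0.0009] (rows>=3.5)
```

View pics/w10.png

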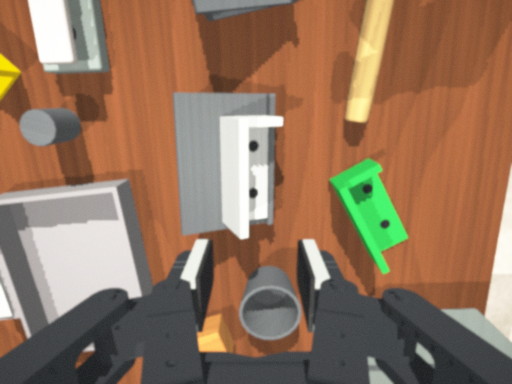

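Request:
carry_out([
  {"delta_pos": [0.002, 0.008, 0.025], "delta_rot": [0.11, 0, 0], "claw": 42},
  {"delta_pos": [0.004, 0.018, 0.05], "delta_rot": [0.22, 0, 0], "claw": 42},
  {"delta_pos": [0.004, 0.018, 0.075], "delta_rot": [0.33, -0.002, 0], "claw": 42},
  {"delta_pos": [0.004, 0.018, 0.1], "delta_rot": [0.433, -0.002, 0], "claw": 42},
  {"delta_pos": [0.004, 0.018, 0.107], "delta_rot": [0.433, -0.002, 0], "claw": 42},
  {"delta_pos": [0.004, 0.018, 0.107], "delta_rot": [0.433, -0.002, 0], "claw": 42},
  {"delta_pos": [0.004, 0.018, 0.107], "delta_rot": [0.433, -0.002, 0], "claw": 42},
])

```text
time: 17.42
eef_pos: [0.677, -0.2056, 0.1518]
tcp_rot: [0.701, 0.68, -0.15, -0.155]
contact_force: [0.4, 0.1, 0.6]
opening: 0.421
```

```bash
python3 - <<'E'
from h import *
p,W=snap('w11'); go(GR(),rot(-2,25))
flange(W,(.55,.70,-.29,-.12),-2)
E
```

```text
t 17.4167 [ 0.677  -0.2056  0.1518]
t 17.47 at [ 0.6777 -0.2063  0.1543] F [ 0.1 -0.7  0.9] op 0.421 q [-0.39  0.66  1.29 -0.15  1.61 -0.33]
dpos [-0.0002  0.0009  0.087 ] (rows>=2.1) drot [0.0048 0.0024 0.0025] (rows>=0.0)
psi -2.22 surface w0 0.3063 n 12028 top n 2151 e1 range [0.5537 0.5574 0.5613] e2 range [-0.2401 -0.1791 -0.1307] w 0.05
```

View pics/w11.png

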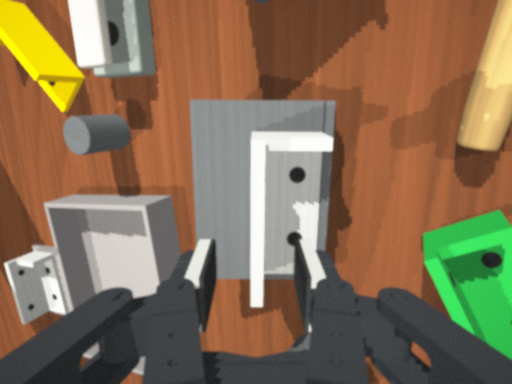

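Request:
carry_out([
  {"delta_pos": [0, 0, 0.03], "delta_rot": [0, 0, 0], "claw": 40},
  {"delta_pos": [0, 0.001, 0.055], "delta_rot": [0, 0, 0], "claw": 40},
  {"delta_pos": [0, 0.0015, 0.075], "delta_rot": [0, 0, 0], "claw": 40},
  {"delta_pos": [0, 0.0015, 0.085], "delta_rot": [0.003, 0, 0], "claw": 40},
  {"delta_pos": [0, 0.0015, 0.089], "delta_rot": [0.005, 0, 0], "claw": 40},
  {"delta_pos": [0, 0.0015, 0.089], "delta_rot": [0.005, 0, 0], "claw": 40},
  {"delta_pos": [0, 0.0015, 0.089], "delta_rot": [0.005, 0, 0], "claw": 40},
])

```text
time: 18.05
eef_pos: [0.6432, -0.2059, 0.0757]
tcp_rot: [0.702, 0.679, -0.15, -0.153]
contact_force: [0.0, 0.2, -0.2]
opening: 0.398
```

```bash
python3 - <<'E'
from h import *
go(GR(),rot(-2,25))
E
```

```text
t 18.05 at [ 0.6432 -0.2059  0.0757] F [ 0.   0.2 -0.2] op 0.398 q [-0.41  0.67  1.42 -0.16  1.46 -0.32]
dpos [ 0.0003 -0.0007  0.0011] (rows>=0.0) drot [0.0041 0.0039 0.0017] (rows>=0.0)
```

Request:
carry_out([
  {"delta_pos": [0, 0, 0.001], "delta_rot": [0.004, 0, 0], "claw": 25},
  {"delta_pos": [0, 0, 0.001], "delta_rot": [0.004, 0, 0], "claw": 0},
  {"delta_pos": [0, 0, 0.001], "delta_rot": [0.004, 0, 0], "claw": 0},
  {"delta_pos": [0, 0, 0.001], "delta_rot": [0.004, 0, 0], "claw": 0},
  {"delta_pos": [0, 0, 0.001], "delta_rot": [0.004, 0, 0], "claw": 0},
  {"delta_pos": [0, 0, 0.001], "delta_rot": [0.004, 0, 0], "claw": 0},
], force=90)

```text
time: 18.55
eef_pos: [0.6442, -0.2064, 0.0771]
tcp_rot: [0.702, 0.679, -0.151, -0.153]
contact_force: [0.7, 0.3, 6.4]
opening: 0.077
```

Request:
carry_out([
  {"delta_pos": [0, 0, -0.015], "delta_rot": [0, 0, 0], "claw": 0},
  {"delta_pos": [0, 0, -0.05], "delta_rot": [0, 0, 0], "claw": 0},
  {"delta_pos": [0, 0, -0.09], "delta_rot": [0, 0, 0], "claw": 0},
  {"delta_pos": [0, -0.03, -0.12], "delta_rot": [-0.1, 0, 0], "claw": 0},
  {"delta_pos": [0, -0.06, -0.15], "delta_rot": [-0.2, 0, 0], "claw": 0},
  {"delta_pos": [0, -0.09, -0.165], "delta_rot": [-0.3, 0, 0], "claw": 0},
  {"delta_pos": [0, -0.12, -0.165], "delta_rot": [-0.43, 0, 0], "claw": 0},
  {"delta_pos": [0, -0.12, -0.165], "delta_rot": [-0.43, 0, 0], "claw": 0},
])

```text
time: 19.22
eef_pos: [0.5968, -0.202, 0.2782]
tcp_rot: [0.719, 0.695, -0.003, -0.001]
contact_force: [-0.6, 1.0, -6.9]
opening: 0.076
```

```bash
python3 - <<'E'
from h import *
p,W=snap('w12')
go([.45,-.33,.26],rot(-2))
E
```

```text
t 19.2167 [ 0.5968 -0.202   0.2782]
t 19.27 at [ 0.5994 -0.2027  0.2767] F [-0.4 -0.5 -6.1] op 0.075 q [-0.48  0.18  1.65 -0.01  1.31 -0.45]
dpos [-0.1322 -0.145   0.018 ] (rows>=4.7) drot [-0.0063  0.003   0.0019] (rows>=0.1)
```

View pics/w12.png

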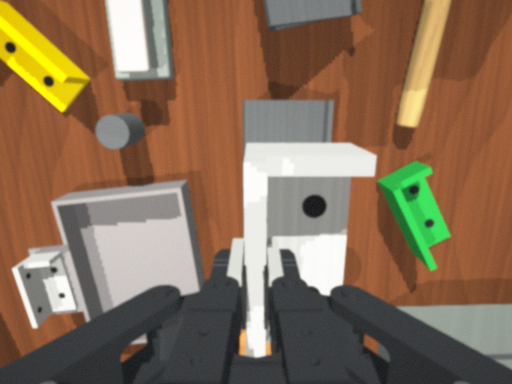

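```bash
python3 - <<'E'
from h import *
W=np.load('w12.npz')['W'].astype(float)
m=(np.abs(W[...,2]-.038)<.004)
v,u=np.nonzero(m&(np.arange(512)[None]<230)&(np.arange(384)[:,None]>170))
Q=W[v,u]; print(Q.min(0).round(3),Q.max(0).round(3))
for y in np.arange(-.36,-.2,.01):
    e=Q[abs(Q[:,1]-y)<.005]
    if len(e): print(y.round(2),np.unique((e[:,0]*1000/4).astype(int)*4).tolist())
e=Q[(Q[:,0]>.47)&(Q[:,1]<-.26)]
l=cv2.fitLine(e[:,:2].astype(np.float32),cv2.DIST_HUBER,0,.001,.001).ravel(); print(l,np.degrees(np.arctan2(l[1],l[0])))
W=np.load('w11.npz')['W'].astype(float)
m=(np.abs(W[...,2]-.038)<.004); v,u=np.nonzero(m&(np.arange(512)[None]<180)&(np.arange(384)[:,None]>185)); Q=W[v,u]
e=Q[(Q[:,0]>.47)&(Q[:,1]<-.26)]; l=cv2.fitLine(e[:,:2].astype(np.float32),cv2.DIST_HUBER,0,.001,.001).ravel(); print(l,np.degrees(np.arctan2(l[1],l[0])))
E
```

```text
[ 0.321 -0.432  0.034] [ 0.52  -0.224  0.042]
-0.36 [332, 336, 340, 344, 348, 352, 356, 360, 364, 368, 372, 512, 516]
-0.35 [332, 336, 340, 344, 348, 352, 356, 360, 364, 368, 372, 512, 516, 520]
-0.34 [332, 336, 340, 344, 348, 352, 356, 360, 364, 368, 372, 512, 516]
-0.33 [332, 336, 340, 344, 348, 352, 356, 360, 364, 368, 372, 512, 516]
-0.32 [328, 332, 336, 340, 344, 348, 352, 356, 360, 364, 368, 372, 512, 516]
-0.31 [340, 344, 348, 352, 356, 360, 364, 368, 372, 508, 512, 516]
-0.3 [320, 324, 328, 332, 336, 340, 344, 348, 352, 356, 360, 364, 368, 508, 512, 516]
-0.29 [320, 324, 328, 332, 336, 340, 344, 348, 352, 356, 360, 364, 368, 508, 512]
-0.28 [360, 364, 368, 508, 512]
-0.27 [360, 364, 368, 508, 512]
-0.26 [360, 364, 368, 504, 508, 512]
-0.25 [360, 364, 504, 508, 512]
-0.24 [360, 364, 368, 372, 376, 380, 384, 388, 392, 396, 400, 404, 408, 412, 416, 420, 424, 428, 432, 436, 504, 508]
-0.23 [376, 380, 384, 388, 392, 396, 400, 404, 408, 412, 416, 420, 424, 428, 432, 436, 440, 444, 448, 452, 456, 460, 464, 468, 472, 476, 480, 484, 488, 492, 496, 500, 504, 508]
-0.22 [500, 504, 508]
[ 0.07953764 -0.99683183  0.5142689  -0.3067804 ] -85.438
[ 0.24559204  0.9693733   0.5091479  -0.29639107] 75.78317
```

```bash
python3 - <<'E'
from h import *
go([.426,-.326,.25],rot(4.5))
go([.426,-.326,.095],rot(4.5))
E
```

```text
t 19.27 at [ 0.5994 -0.2027  0.2767] F [-0.4 -0.5 -6.1] op 0.075 q [-0.48  0.18  1.65 -0.01  1.31 -0.45]
dpos [-0.1289 -0.1691  0.0281] (rows>=5.1) drot [-0.0064  0.0026 -0.1116] (rows>=0.9)
t 19.27 at [ 0.5994 -0.2027  0.2767] F [-0.4 -0.5 -6.1] op 0.075 q [-0.48  0.18  1.65 -0.01  1.31 -0.45]
dpos [-0.1285 -0.1681  0.1831] (rows>=6.7) drot [-0.0064  0.0026 -0.1116] (rows>=0.9)
```

Request:
carry_out([
  {"delta_pos": [-0.025, -0.033, 0.005], "delta_rot": [0, 0, -0.03], "claw": 0},
  {"delta_pos": [-0.05, -0.066, 0.01], "delta_rot": [0, 0, -0.06], "claw": 0},
  {"delta_pos": [-0.076, -0.1, 0.02], "delta_rot": [0, 0, -0.09], "claw": 0},
  {"delta_pos": [-0.103, -0.134, 0.03], "delta_rot": [-0.006, 0.003, -0.112], "claw": 0},
  {"delta_pos": [-0.128, -0.168, 0.05], "delta_rot": [-0.006, 0.003, -0.112], "claw": 0},
  {"delta_pos": [-0.128, -0.168, 0.09], "delta_rot": [-0.006, 0.003, -0.112], "claw": 0},
  {"delta_pos": [-0.128, -0.168, 0.13], "delta_rot": [-0.006, 0.003, -0.112], "claw": 0},
  {"delta_pos": [-0.128, -0.168, 0.17], "delta_rot": [-0.006, 0.003, -0.112], "claw": 0},
])

```text
time: 19.93
eef_pos: [0.4252, -0.3263, 0.1075]
tcp_rot: [0.679, 0.734, -0.0, -0.001]
contact_force: [0.2, 0.6, -6.9]
opening: 0.076
```

```bash
python3 - <<'E'
from h import *
p,W=snap('w13')
go([.426,-.326,.055],rot(4.5))
E
```

```text
t 19.9333 [ 0.4252 -0.3263  0.1075]
t 19.98 at [ 0.4207 -0.3209  0.0968] F [ -2.2   2.  -12.9] op 0.074 q [-0.84  0.16  2.03 -0.    0.97 -0.92]
dpos [-0.0061  0.0054  0.0417] (rows>=1.0) drot [-0.0127 -0.0159 -0.0013] (rows>=0.2)
```

View pics/w13.png

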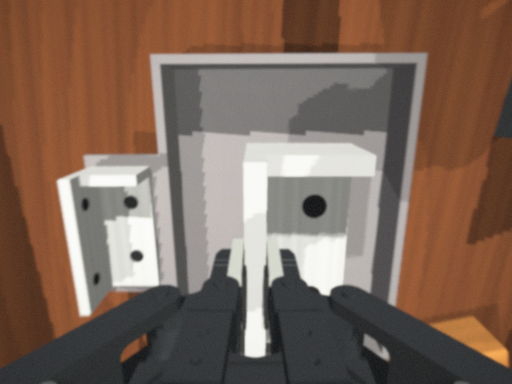

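Request:
carry_out([
  {"delta_pos": [-0.004, 0.004, 0.015], "delta_rot": [-0.006, -0.008, 0], "claw": 0},
  {"delta_pos": [-0.004, 0.004, 0.03], "delta_rot": [-0.006, -0.008, 0], "claw": 0},
  {"delta_pos": [-0.004, 0.004, 0.038], "delta_rot": [-0.006, -0.008, 0], "claw": 0},
  {"delta_pos": [-0.004, 0.004, 0.041], "delta_rot": [-0.006, -0.008, 0], "claw": 0},
  {"delta_pos": [-0.004, 0.004, 0.041], "delta_rot": [-0.006, -0.008, 0], "claw": 0},
  {"delta_pos": [-0.004, 0.004, 0.041], "delta_rot": [-0.006, -0.008, 0], "claw": 0},
])

```text
time: 20.48
eef_pos: [0.4254, -0.3247, 0.0568]
tcp_rot: [0.679, 0.734, 0.0, -0.004]
contact_force: [1.0, 0.7, -4.8]
opening: 0.073
```

```bash
python3 - <<'E'
from h import *
go([.426,-.326,.044],rot(4.5))
E
```

```text
t 20.48 at [ 0.4254 -0.3247  0.0568] F [ 1.   0.7 -4.8] op 0.073 q [-0.84  0.23  2.04 -0.    0.88 -0.92]
dpos [-0.0014  0.0006  0.0128] (rows>=0.3) drot [-0.0056 -0.0065 -0.0009] (rows>=0.1)
```

Request:
carry_out([
  {"delta_pos": [0, 0, 0.004], "delta_rot": [-0.005, -0.006, 0], "claw": 0},
  {"delta_pos": [0, 0, 0.007], "delta_rot": [-0.005, -0.006, 0], "claw": 0},
  {"delta_pos": [0, 0, 0.01], "delta_rot": [-0.005, -0.006, 0], "claw": 0},
  {"delta_pos": [0, 0, 0.011], "delta_rot": [-0.005, -0.006, 0], "claw": 0},
  {"delta_pos": [0, 0, 0.011], "delta_rot": [-0.005, -0.006, 0], "claw": 0},
])

```text
time: 20.9
eef_pos: [0.4251, -0.3244, 0.0456]
tcp_rot: [0.679, 0.734, -0.0, -0.001]
contact_force: [0.9, -0.3, -5.0]
opening: 0.079
```

Request:
carry_out([
  {"delta_pos": [0, 0, 0.001], "delta_rot": [0, 0, 0], "claw": 0},
  {"delta_pos": [0, 0, 0.002], "delta_rot": [0, 0, 0], "claw": 0},
  {"delta_pos": [0, 0, 0.003], "delta_rot": [0, 0, 0], "claw": 0},
  {"delta_pos": [0, 0, 0.003], "delta_rot": [0, 0, 0], "claw": 0},
])

```text
time: 21.23
eef_pos: [0.4252, -0.3245, 0.0431]
tcp_rot: [0.679, 0.734, -0.0, -0.001]
contact_force: [-1.7, 1.4, -1.2]
opening: 0.079
```

Touching now (−5 → −1); one mm more.

Request:
carry_out([
  {"delta_pos": [0, 0, 0.001], "delta_rot": [0, 0, 0], "claw": 0},
  {"delta_pos": [0, 0, 0.0015], "delta_rot": [0, 0, 0], "claw": 0},
  {"delta_pos": [0, 0, 0.0015], "delta_rot": [0, 0, 0], "claw": 0},
])

```text
time: 21.48
eef_pos: [0.4253, -0.3245, 0.0428]
tcp_rot: [0.679, 0.734, -0.0, -0.001]
contact_force: [-4.7, 5.3, 4.5]
opening: 0.074
```

Request:
carry_out([
  {"delta_pos": [0, 0, 0], "delta_rot": [0, 0, 0], "claw": 10},
  {"delta_pos": [0, 0, 0], "delta_rot": [0, 0, 0], "claw": 15},
  {"delta_pos": [0, 0, 0], "delta_rot": [0, 0, 0], "claw": 22},
  {"delta_pos": [0, 0, 0], "delta_rot": [0, 0, 0], "claw": 30},
  {"delta_pos": [0, 0, 0], "delta_rot": [0, 0, 0], "claw": 30},
  {"delta_pos": [0, 0, 0], "delta_rot": [0, 0, 0], "claw": 30},
])

```text
time: 21.98
eef_pos: [0.4255, -0.3247, 0.043]
tcp_rot: [0.679, 0.734, -0.0, -0.001]
contact_force: [0.3, -0.8, -0.2]
opening: 0.299
```

Request:
carry_out([
  {"delta_pos": [0, 0, -0.02], "delta_rot": [0, 0, 0], "claw": 30},
  {"delta_pos": [0, 0, -0.06], "delta_rot": [0, 0, 0], "claw": 30},
  {"delta_pos": [0, 0, -0.1], "delta_rot": [0, 0, 0], "claw": 30},
  {"delta_pos": [0, 0, -0.14], "delta_rot": [0, 0, 0], "claw": 20},
  {"delta_pos": [0, 0, -0.18], "delta_rot": [0, 0, 0], "claw": 10},
  {"delta_pos": [0, 0, -0.2], "delta_rot": [0, 0, 0], "claw": 0},
  {"delta_pos": [0, 0, -0.2], "delta_rot": [0, 0, 0], "claw": 0},
])

```text
time: 22.57
eef_pos: [0.428, -0.3273, 0.2504]
tcp_rot: [0.679, 0.734, -0.001, 0.006]
contact_force: [1.6, -1.2, 0.6]
opening: -0.002
```

```bash
python3 - <<'E'
from h import *
p,W=snap('w14')
Q=W.reshape(-1,3); Q=Q[(Q[:,0]>.37)&(Q[:,0]<.52)&(Q[:,1]<-.24)&(Q[:,1]>-.43)]
for lo,hi in ((0,.007),(.008,.014),(.05,.06)):
    m=(Q[:,2]>lo)&(Q[:,2]<hi); print(lo,m.sum(),np.percentile(Q[m],[1,50,99],0).round(3).tolist())
go([.47,0.0,.25],rot(4.5))
E
```

```text
t 22.5667 [ 0.428  -0.3273  0.2504]
0 15668 [[0.372, -0.424, 0.002], [0.437, -0.321, 0.004], [0.515, -0.241, 0.006]]
0.008 3793 [[0.374, -0.428, 0.008], [0.451, -0.332, 0.01], [0.517, -0.266, 0.013]]
0.05 887 [[0.418, -0.382, 0.052], [0.425, -0.326, 0.054], [0.432, -0.275, 0.056]]
t 22.62 at [ 0.427  -0.3262  0.2468] F [0.7 0.1 0.1] op 0.0 q [-0.84 -0.02  1.92 -0.    1.24 -0.92]
dpos [ 0.3218  0.0683 -0.0046] (rows>=7.9) drot [ 0.0035  0.0052 -0.0006] (rows>=0.1)
```

View pics/w14.png

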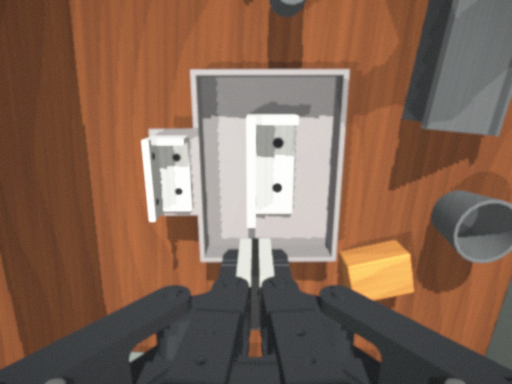

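```bash
python3 - <<'E'
from h import *
go([.48,-.07,.32],rot(4.5))
E
```

```text
t 22.62 at [ 0.427  -0.3262  0.2468] F [0.7 0.1 0.1] op 0.0 q [-0.84 -0.02  1.92 -0.    1.24 -0.92]
dpos [ 0.2509  0.073  -0.0742] (rows>=6.5) drot [ 0.0035  0.0052 -0.0006] (rows>=0.1)
```

Request:
carry_out([
  {"delta_pos": [0.036, 0.01, -0.015], "delta_rot": [0, 0, 0], "claw": 0},
  {"delta_pos": [0.072, 0.02, -0.03], "delta_rot": [0, 0, 0], "claw": 0},
  {"delta_pos": [0.108, 0.031, -0.045], "delta_rot": [0, 0, 0], "claw": 0},
  {"delta_pos": [0.144, 0.042, -0.06], "delta_rot": [0, 0, 0], "claw": 0},
  {"delta_pos": [0.18, 0.052, -0.07], "delta_rot": [0, 0, 0], "claw": 0},
  {"delta_pos": [0.216, 0.062, -0.074], "delta_rot": [0, 0, 0], "claw": 0},
  {"delta_pos": [0.251, 0.073, -0.074], "delta_rot": [0, 0, 0], "claw": 0},
  {"delta_pos": [0.251, 0.073, -0.074], "delta_rot": [0, 0, 0], "claw": 0},
])

```text
time: 23.28
eef_pos: [0.48, -0.0646, 0.3182]
tcp_rot: [0.677, 0.736, 0.0, 0.001]
contact_force: [-0.7, 0.1, -0.2]
opening: -0.002
```

```bash
python3 - <<'E'
from h import *
p,W=snap('w15')
go([.48,-.07,.32],rot(4.5))
E
```

```text
t 23.2833 [ 0.48   -0.0646  0.3182]
t 23.33 at [ 0.4796 -0.067   0.3178] F [0.  0.7 0.4] op 0.001 q [-0.35 -0.19  1.95 -0.    1.38 -0.43]
dpos [-0.003   0.0001 -0.0022] (rows>=0.1) drot [0.0007 0.0036 0.0049] (rows>=0.0)
```

View pics/w15.png

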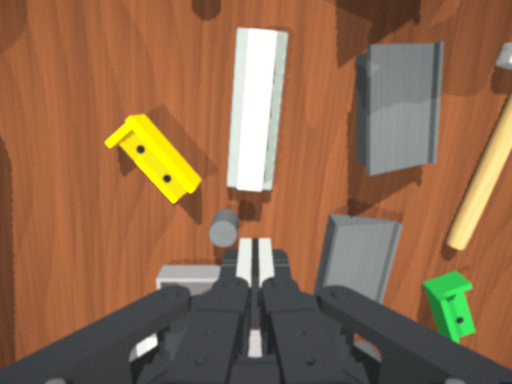

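```bash
python3 - <<'E'
from h import *
d=np.load('w15.npz'); W=d['W'].astype(float); p=d['p']
sub=np.zeros(W.shape[:2],bool); sub[20:200,215:300]=1
z=W[...,2]; print(np.histogram(z[sub],bins=np.arange(0,.09,.005)))
ztop=np.nanmedian(z[sub&(z>.035)]); m=sub&(abs(z-ztop)<.005)
print('ztop',ztop,np.nanstd(z[m]),m.sum())
Q=W[m][:,:2]; c,s,a=cv2.minAreaRect((Q*1000).astype(np.float32)); print(c,s,a)
for f in (.5,2): print(np.percentile(Q,[f,100-f],0))
mm=m; k=np.linalg.eigh(np.cov(Q.T))[1][:,1]; k*=np.sign(k[1]); print('axis',k,'yaw',np.degrees(np.arctan2(-k[0],k[1])))
q=(Q-Q.mean(0)); al=q@k; ac=q@np.array([k[1],-k[0]]); print('along',np.percentile(al,[.3,99.7]),'across',np.percentile(ac,[.5,99.5]))
mid=Q.mean(0)+k*np.mean(np.percentile(al,[.3,99.7]))+np.array([k[1],-k[0]])*np.mean(np.percentile(ac,[.5,99.5])); print('mid',mid)
# tilt along
A=np.c_[al,np.ones(len(al))]; print('slope',np.linalg.lstsq(A,z[m],rcond=None)[0])
E
```

```text
(array([1047,    0,    6, 3065,  264,    0,    0,    0,  411, 4058,    0,
          0,    0,    0,    0,    0,    0]), array([0.   , 0.005, 0.01 , 0.015, 0.02 , 0.025, 0.03 , 0.035, 0.04 ,
       0.045, 0.05 , 0.055, 0.06 , 0.065, 0.07 , 0.075, 0.08 , 0.085]))
ztop 0.04628944769501686 0.0009538650729279456 4468
(475.9749450683594, -11.938751220703125) (180.26620483398438, 32.015724182128906) 89.83663177490234
[[ 0.46011767 -0.09991609]
 [ 0.49178681  0.07697382]]
[[ 0.46070617 -0.0965665 ]
 [ 0.49125651  0.0746011 ]]
axis [0.00301479 0.99999546] yaw -0.17273478235120074
along [-0.094455    0.08344214] across [-0.01580177  0.01586133]
mid [ 0.47597356 -0.01148092]
slope [-0.00024702  0.04623833]
```

```bash
python3 - <<'E'
from h import *
p,W=snap('w16'); z=W[...,2]
sub=np.zeros(z.shape,bool); sub[10:215,215:300]=1
m=sub&(abs(z-.0463)<.005); print(cv2.minAreaRect((W[m][:,:2]*1000).astype(np.float32)))
go([.476,-.013,.10],rot(0))
W=world('scene',np.load('scene0.npy')); m=(abs(W[...,2]-.046)<.006)&(abs(W[...,0]-.476)<.04)&(abs(W[...,1]+.012)<.12); print(cv2.minAreaRect((W[m][:,:2]*1000).astype(np.float32)))
E
```

```text
t 23.3333 [ 0.4796 -0.067   0.3178]
((475.92718505859375, -11.828384399414062), (179.83718872070312, 32.032264709472656), 89.79679107666016)
t 23.38 at [ 0.4795 -0.0686  0.3178] F [ 0.8 -0.1 -0.5] op -0.003 q [-0.35 -0.19  1.95 -0.    1.38 -0.43]
dpos [0.0567 0.0009 0.2175] (rows>=5.4) drot [0.0005 0.0043 0.0812] (rows>=0.7)
((477.22088623046875, -13.16864013671875), (178.7332305908203, 39.0373420715332), 88.76447296142578)
```

Request:
carry_out([
  {"delta_pos": [0.014, 0, 0.035], "delta_rot": [0, 0, 0.02], "claw": 0},
  {"delta_pos": [0.028, 0, 0.07], "delta_rot": [0, 0.002, 0.04], "claw": 0},
  {"delta_pos": [0.042, 0, 0.105], "delta_rot": [0, 0.004, 0.06], "claw": 0},
  {"delta_pos": [0.057, 0.001, 0.14], "delta_rot": [0, 0.004, 0.08], "claw": 0},
  {"delta_pos": [0.057, 0.001, 0.175], "delta_rot": [0, 0.004, 0.081], "claw": 0},
  {"delta_pos": [0.057, 0.001, 0.2], "delta_rot": [0, 0.004, 0.081], "claw": 0},
  {"delta_pos": [0.057, 0.001, 0.21], "delta_rot": [0, 0.004, 0.081], "claw": 0},
  {"delta_pos": [0.057, 0.001, 0.21], "delta_rot": [0, 0.004, 0.081], "claw": 0},
])

```text
time: 24.05
eef_pos: [0.4733, -0.0132, 0.1038]
tcp_rot: [0.708, 0.706, -0.002, -0.003]
contact_force: [0.5, -0.7, 0.1]
opening: -0.001
```

Request:
carry_out([
  {"delta_pos": [0, 0, 0], "delta_rot": [0, 0, 0], "claw": 0},
])

```text
time: 24.13
eef_pos: [0.474, -0.0144, 0.1044]
tcp_rot: [0.708, 0.706, -0.002, -0.003]
contact_force: [0.4, -0.7, 1.1]
opening: 0.001
```

```bash
python3 - <<'E'
from h import *
go([.476,-.012,.068],rot(0))
E
```

```text
t 24.13 at [ 0.474  -0.0144  0.1044] F [ 0.4 -0.7  1.1] op 0.001 q [-0.24  0.02  2.16 -0.    0.96 -0.24]
dpos [0.0023 0.0022 0.0364] (rows>=0.9) drot [-0.0067 -0.0011 -0.0032] (rows>=0.1)
```

Request:
carry_out([
  {"delta_pos": [0.002, 0.002, 0.012], "delta_rot": [-0.006, 0, -0.003], "claw": 0},
  {"delta_pos": [0.002, 0.002, 0.024], "delta_rot": [-0.006, 0, -0.003], "claw": 0},
  {"delta_pos": [0.002, 0.002, 0.032], "delta_rot": [-0.006, 0, -0.003], "claw": 0},
  {"delta_pos": [0.002, 0.002, 0.034], "delta_rot": [-0.006, 0, -0.003], "claw": 0},
  {"delta_pos": [0.002, 0.002, 0.034], "delta_rot": [-0.006, 0, -0.003], "claw": 0},
  {"delta_pos": [0.002, 0.002, 0.034], "delta_rot": [-0.006, 0, -0.003], "claw": 0},
])

```text
time: 24.63
eef_pos: [0.4766, -0.0127, 0.0714]
tcp_rot: [0.707, 0.707, 0.001, 0.0]
contact_force: [0.1, -0.6, 0.1]
opening: -0.0
```

```bash
python3 - <<'E'
from h import *
go([.476,-.012,.062],rot(0)); print(ctrl.get_state()['wrist_torque'])
E
```

```text
t 24.63 at [ 0.4766 -0.0127  0.0714] F [ 0.1 -0.6  0.1] op -0.0 q [-0.24  0.08  2.18  0.    0.88 -0.24]
dpos [ 0.0007 -0.0006  0.0094] (rows>=0.2) drot [ 0.001  -0.0007 -0.0005] (rows>=0.0)
[0.06346662 0.00406493 0.02344915]
```

Request:
carry_out([
  {"delta_pos": [0.0005, -0.0005, 0.003], "delta_rot": [0, 0, 0], "claw": 0},
  {"delta_pos": [0.0005, -0.0005, 0.006], "delta_rot": [0, 0, 0], "claw": 0},
  {"delta_pos": [0.0005, -0.0005, 0.009], "delta_rot": [0, 0, 0], "claw": 0},
  {"delta_pos": [0.0005, -0.0005, 0.011], "delta_rot": [0, 0, 0], "claw": 0},
  {"delta_pos": [0.0005, -0.0005, 0.012], "delta_rot": [0, 0, 0], "claw": 0},
  {"delta_pos": [0.0005, -0.0005, 0.012], "delta_rot": [0, 0, 0], "claw": 0},
])

```text
time: 25.13
eef_pos: [0.4766, -0.0123, 0.0596]
tcp_rot: [0.707, 0.707, 0.001, 0.001]
contact_force: [-0.0, 0.1, 1.2]
opening: 0.001
```

```bash
python3 - <<'E'
from h import *
go([.476,-.012,.055],rot(0)); print(ctrl.get_state()['wrist_torque'])
E
```

```text
t 25.13 at [ 0.4766 -0.0123  0.0596] F [-0.   0.1  1.2] op 0.001 q [-0.24  0.1   2.18  0.    0.86 -0.24]
dpos [ 0.0003 -0.0006  0.0046] (rows>=0.1) drot [ 0.0022 -0.0004 -0.0004] (rows>=0.0)
[-0.08135912 -0.20851565  0.04856202]
```

Request:
carry_out([
  {"delta_pos": [0, 0, 0.001], "delta_rot": [0, 0, 0], "claw": 0},
  {"delta_pos": [0, 0, 0.002], "delta_rot": [0, 0, 0], "claw": 0},
  {"delta_pos": [0, 0, 0.003], "delta_rot": [0, 0, 0], "claw": 0},
  {"delta_pos": [0, 0, 0.004], "delta_rot": [0, 0, 0], "claw": 0},
])

```text
time: 25.47
eef_pos: [0.4767, -0.0123, 0.0556]
tcp_rot: [0.707, 0.707, 0.001, 0.001]
contact_force: [-0.9, 0.9, 3.3]
opening: -0.002
```

```bash
python3 - <<'E'
from h import *
go([.476,-.012,.055],rot(0)); print(ctrl.get_state()['wrist_torque'])
snap('w17')
E
```

```text
t 25.47 at [ 0.4767 -0.0123  0.0556] F [-0.9  0.9  3.3] op -0.002 q [-0.24  0.11  2.18  0.    0.85 -0.24]
dpos [ 0.0003 -0.0007  0.0006] (rows>=0.0) drot [ 0.0024 -0.0004 -0.0004] (rows>=0.0)
[ 0.05706714  0.07968214 -0.0416464 ]
t 25.4667 [ 0.4767 -0.0123  0.0556]
```

View pics/w17.png

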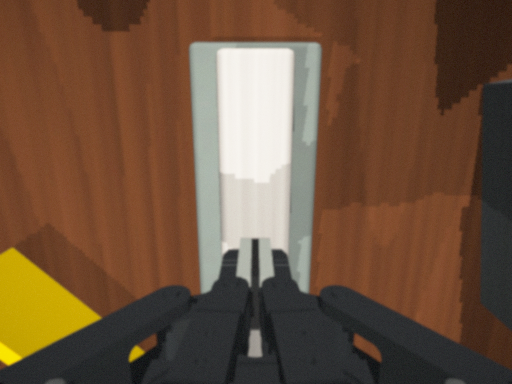

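```bash
cat >> h.py <<'E'
def level(tag):
    p,W=snap(tag); z=W[...,2]
    sub=np.zeros(z.shape,bool); sub[40:235,205:310]=1; 
    g=p.astype(int).mean(-1)
    lo=np.nanmax(np.where(sub,z,np.nan)); zt=np.nanmedian(z[80:180,235:275]); m=sub&(abs(z-zt)<.006)
    A=np.c_[W[m][:,1],np.ones(m.sum())]; c=np.linalg.lstsq(A,z[m],rcond=None)[0]
    print('bar z med',zt.round(4),'slope dz/dy rad',c[0].round(4),'at mid',(c[1]-.012*c[0]).round(4),'ymax',np.nanmax(W[m][:,1]).round(4), 'x',np.percentile(W[m][:,0],[2,98]).round(4))
E
python3 - <<'E'
from h import *
level('w18'); s=ctrl.get_state(); print(s['contact_force'],s['eef_pos'])
E
```

```text
t 25.5167 [ 0.4766 -0.0123  0.0554]
bar z med 0.0373 slope dz/dy rad -0.0014 at mid 0.0372 ymax 0.0782 x [0.4609 0.4912]
[1.25835067 0.06398388 1.04967623] [ 0.47664858 -0.01228991  0.05541044]
```

Request:
carry_out([
  {"delta_pos": [0, 0, 0.001], "delta_rot": [0, 0, 0], "claw": 0},
  {"delta_pos": [0, 0, 0.002], "delta_rot": [0, 0, 0], "claw": 0},
  {"delta_pos": [0, 0, 0.003], "delta_rot": [0, 0, 0], "claw": 0},
])

```text
time: 25.82
eef_pos: [0.4767, -0.0123, 0.0524]
tcp_rot: [0.707, 0.707, 0.001, 0.001]
contact_force: [-0.2, 0.4, 3.4]
opening: 0.0
```

Request:
carry_out([
  {"delta_pos": [0, 0, 0.001], "delta_rot": [0, 0, 0], "claw": 0},
  {"delta_pos": [0, 0, 0.002], "delta_rot": [0, 0, 0], "claw": 0},
])

```text
time: 25.98
eef_pos: [0.4768, -0.0123, 0.0516]
tcp_rot: [0.707, 0.707, 0.001, 0.0]
contact_force: [-6.4, 0.4, 18.9]
opening: 0.003
```

Request:
carry_out([
  {"delta_pos": [0, 0, 0.0012], "delta_rot": [0, 0, 0], "claw": 0},
])

```text
time: 26.07
eef_pos: [0.4768, -0.0123, 0.0516]
tcp_rot: [0.707, 0.707, -0.0, -0.001]
contact_force: [-4.5, 0.9, 13.9]
opening: 0.0
```

Request:
carry_out([
  {"delta_pos": [0, 0, 0.0016], "delta_rot": [0, 0, 0], "claw": 0},
  {"delta_pos": [0, 0, 0.0016], "delta_rot": [0, 0, 0], "claw": 0},
])

```text
time: 26.23
eef_pos: [0.4769, -0.0123, 0.0516]
tcp_rot: [0.707, 0.707, -0.001, -0.001]
contact_force: [-6.8, 1.1, 15.8]
opening: 0.004
```

Request:
carry_out([
  {"delta_pos": [0, 0, 0.002], "delta_rot": [0, 0, 0], "claw": 0},
  {"delta_pos": [0, 0, 0.002], "delta_rot": [0, 0, 0], "claw": 0},
  {"delta_pos": [0, 0, 0.002], "delta_rot": [0, 0, 0], "claw": 0},
  {"delta_pos": [0, 0, 0.002], "delta_rot": [0, 0, 0], "claw": 0},
  {"delta_pos": [0, 0, 0.002], "delta_rot": [0, 0, 0], "claw": 0},
  {"delta_pos": [0, 0, 0.002], "delta_rot": [0, 0, 0], "claw": 0},
  {"delta_pos": [0, 0, 0.002], "delta_rot": [0, 0, 0], "claw": 0},
])

```text
time: 26.82
eef_pos: [0.477, -0.0123, 0.0516]
tcp_rot: [0.707, 0.707, -0.001, -0.002]
contact_force: [-7.2, 0.8, 17.4]
opening: 0.001
```

```bash
python3 - <<'E'
from h import *
level('w19'); s=ctrl.get_state(); print(s['contact_force'],s['eef_pos'])
E
```

```text
t 26.8167 [ 0.477  -0.0123  0.0516]
bar z med 0.0337 slope dz/dy rad -0.0007 at mid 0.0336 ymax 0.0782 x [0.461  0.4912]
[-6.25473264  0.54554312 17.35744375] [ 0.47695061 -0.01233005  0.0515821 ]
```

Request:
carry_out([
  {"delta_pos": [0, 0, -0.002], "delta_rot": [0, 0, 0], "claw": 0},
  {"delta_pos": [0, 0, -0.01], "delta_rot": [0, 0, 0], "claw": 0},
  {"delta_pos": [0, 0, -0.04], "delta_rot": [0, 0, 0], "claw": 0},
  {"delta_pos": [0, 0, -0.08], "delta_rot": [0, 0, 0], "claw": 0},
  {"delta_pos": [0, 0, -0.12], "delta_rot": [0, 0, 0], "claw": 0},
  {"delta_pos": [0, 0, -0.16], "delta_rot": [0, 0, 0], "claw": 0},
  {"delta_pos": [0, 0, -0.18], "delta_rot": [0, 0, 0], "claw": 0},
  {"delta_pos": [0, 0, -0.18], "delta_rot": [0, 0, 0], "claw": 0},
])

```text
time: 27.53
eef_pos: [0.4807, -0.0131, 0.2379]
tcp_rot: [0.707, 0.707, 0.002, 0.003]
contact_force: [-0.1, -0.2, 0.4]
opening: 0.004
```

```bash
python3 - <<'E'
from h import *
s=ctrl.get_state(); print(s['contact_force'],s['eef_pos'])
p,W=snap('w20'); z=W[...,2]
m=(abs(W[...,0]-.476)<.012)&(abs(W[...,1]+.012)<.085)&(z>.028)&(z<.06); 
c=np.linalg.lstsq(np.c_[W[m][:,1],np.ones(m.sum())],z[m],rcond=None)[0]; print('bar',m.sum(),np.median(z[m]),'slope',c[0], W[m][:,1].min(),W[m][:,1].max())
snap('s20','scene'); q=cv2.imread('pics/s20.png'); cv2.imwrite('pics/s20c.png',cv2.resize(q[90:320,80:480],None,fx=2,fy=2))
E
```

```text
[-0.12303565 -0.24913359  0.44713501] [ 0.48069842 -0.01312199  0.23789571]
t 27.5333 [ 0.4807 -0.0131  0.2379]
bar 3811 0.033742074223047036 slope 0.00017820134261143684 -0.08931927079410397 0.07299607362705202
t 27.5833 [ 0.4792 -0.0128  0.2345]
```

View pics/s20c.png

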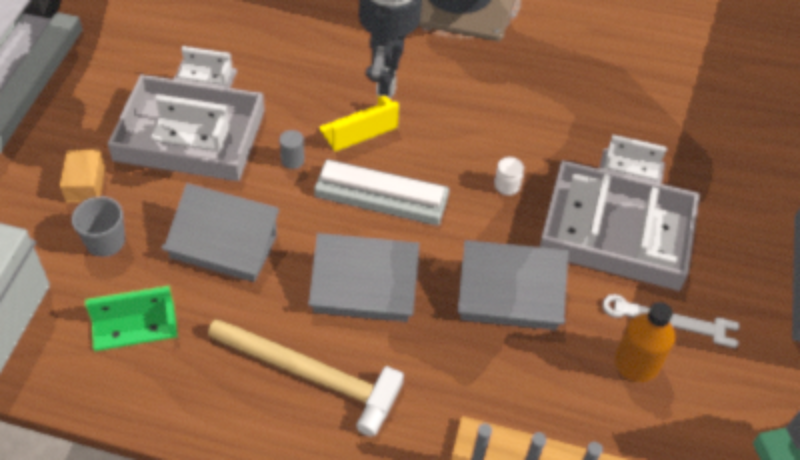

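```bash
python3 -c "
from plant import ctrl
print(ctrl.sign_off())"
```

```text
the job is handed in; nothing more can be done
None
```

I sorted all three brackets, pressed and released the bar switch, and handed the job in at about 27.6 s of the 72 s allowed. The hand-in reports no verdict, so what follows rests on my own checks.

- **Brackets:** Both left-hand brackets are in the bin on the robot's left, and the right-hand one is in the bin on its right. I set each down by feel, with about 5 N at contact, and finger force read near zero after release. The last depth views put the base plate tops at about 10 mm and the flange tops at about 54 mm, close to the 11 mm and 55 mm expected when lying flat on the bin floor.
- **Switch:** I pressed the bar at its middle. It sank about 12.7 mm at 3–4 N and met its stop. I held it for about 0.8 s at readings of 14–19 N, the last 0.6 s at about 17 N, just under the 20 N you asked for. It stayed level within 0.002 rad. It stayed down after release, with its top at 34 mm against 46 mm at the start.
- **Other things:** In the last scene picture the tin, offcut, hammer, wrench, bottle, block and cup look to be where they started and are upright; I did not measure their positions. The arm ended 0.23 m up, touching nothing.
- **Readings that disagreed:**
    - My first fit of the middle bracket was about 46 mm out along the flange because of a fault in the fitting code. I corrected it from a second view before reaching.
    - Measured tool positions drifted by 1–5 mm just after fast moves, so I took readings again before each contact.
    - While the bar was held down there was also a sideways force of 5–7 N.

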